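# Balance-test fan rotors on a knife edge and sort them

### The arm

A 7-joint arm with a two-finger parallel gripper is mounted at the origin on the work surface. World frame = base frame: x ahead of the robot, y to its left, z up, the work surface at z = 0. Lengths are in m, angles in rad, forces in N, time in s.
With the tool pointing down it reaches from about 0.425 to 0.825 m from the base axis. Payload 3.6 kg.
Tool frame: the origin (TCP) lies midway between the tips of the shut fingers; the grasp point (between the pads) lies 19 mm behind it; z points along the fingers, x is the direction in which the jaws open and shut, and the axes are right-handed (so a half turn about z gives the same grasp; the last joint's range is limited). The gripper opens to 85 mm and grips with 20 to 120 N. Pads are 22 mm wide; open, the fingers measure 114 mm over their backs; the gripper's body (76 mm by 85 mm) begins 54 mm behind the grasp point. The pads swing forward as they close: fully open they stand 13 mm farther back than shut.
Start: joints at [1.256, 0.615, -0.013, 1.423, 0.008, 1.103, -0.04], TCP at [0.185, -0.623, 0.231] pointing down, gripper open.
Joint ranges: [-3.12, 3.12], [-0.3, 2.06], [-1.34, 1.32], [0.26, 2.42], [-1.36, 4.5], [0.01, 1.98], [-2.84, 2.84]. Speed limits (rad/s): [2.79, 2.79, 3.14, 3.14, 3.14, 3.14, 3.14].

### API

Orientations are given as a unit quaternion [x, y, z, w].
In Python, from cell import manip, vision, job gives the robot as it stands.
- The arm moves only by the shell command python3 -m jog 'ROWS' [FORCE]. ROWS is text: rows parted by semicolons, each of 7 numbers parted by spaces: the shift along the tool's x, y, z in units of 30 mm (1.0 is 30 mm), then the turn, a rotation vector about the tool's x, y, z in units of 6 degrees (1.0 is 6 degrees), then the opening, from -1 (shut) to 1 (fully open), so that 0 is half open. In form: tx ty tz wx wy wz jaw; .... A call has 1 to 12 rows; each row shifts and turns the pose as measured when the row begins, along the tool's axes as they then stand; what a row does not reach is not made up. A row lasts 1/12 s, in which the tool goes at most 41.7 mm and 7.16 degrees, less where a joint would pass 70% of its speed; a pose out of reach is approached as far as the arm can. A call with a number of a shift or a turn outside -1 to 1 is refused whole. A call with a gripper value outside its range is refused whole. The fingers move at their own pace and stop on an object; FORCE is the grip in N (left out, the last holds). Time passes only in rows, so rows that do not move let the fingers close. It gives the time, the measured TCP pose, the force and the opening at its end, in the units of the state.
- manip.observe(): the state, without advancing time (a new reading comes with each control period).
- vision.grab_frame(name): name is "scene" or "top" or "wrist"; returns a dict with "frame" (384x512x3 uint8, blue, green, red), "z_map" (384x512 float32, m along the optical axis (not along the pixel's ray), 0 where there is no reading), "vfov" (degrees; the focal length in pixels is half the picture's height over the tangent of half this angle, whatever the lens; pixels are square), "cx", "cy" (the principal point, pixels), "k1" (the pictures are not rectified: a ray, as slopes to the right and down, at radius r is drawn at 1 + k1 r^2 times it, then the intrinsics apply), "view" (4x4, takes a point from world to camera coordinates); the wrist camera has in their place "hand_eye" (4x4, takes a point from camera to tool coordinates, whose origin is the TCP and whose axes are the tool frame's). Camera axes: x right, y up, looking along -z (the intrinsics and any distortion apply to the point x, -y, -z); pixel columns grow to the right and rows downward; lengths in m; the calibration is good to about 2 mm. A picture is of the moment at which its call begins: read the wrist's pose just before it.
- job.finish_job(): hands the job in, once; it reports no verdict.
Trained networks look in the newest picture that a camera, given by its name, has taken for a name from the list of things; names that differ only in an ending like _2 or _b are one class to them, and where a whole thing is asked for, a point or a joint stands for the part that bears it (a point fixed in the world has none). Each returns a list of dicts, best first, with "conf" (0 to 1); they miss things now and then, are a little off and sometimes report something else, mostly with a low value. They report only what shows in the picture. A call takes as long as a camera call.
- vision.boxes_of(camera, label): "box" ([left, top, right, bottom] in pixels, round what is visible of it).
The state is a dict: "time": time; "q": joint angles; "qvel": joint speeds; "tau": joint torques, N m; "eef_pos": TCP position; "ee_rot": TCP orientation; "wrist_force": force on the tool from outside, world axes, zero at the start; "moment": the same for the moment, N m; "width": finger opening in m.
Only numpy, scipy, OpenCV 4.12 (cv2) and the standard library are available. Lean on these libraries where they do the work, as an engineer would, in place of code of your own. Each camera call takes 0.05 s, during which the arm holds its last target.

### The job

Test the two blue fan rotors standing on the bench, one at a time: set each across the knife edge of the balance stand with the edge in the notch under its middle, let go and watch it for a second. If it stays level, slide it neck-first into a free slot of the rack, fully home, with the flange resting on top of the plate and the bar below; if it tips, put it in the red reject bin. Put the first rotor away before testing the other, and leave the rotor already in the rack and the other things on the bench alone.

Things in the scene. Friction and masses are not known exactly. Their poses are not given: they have to be found in the camera images.
- rotor_1: fan rotor A: blue bar 160 (x) x 28 x 12 mm with rounded ends, lying on the bench; on its middle a steel neck (16 mm across, 18 tall), brass flange (36 mm across, 6 thick, underside 30 mm up) and square aluminium grip stub (18 x 18, 40 tall, sides along x and y), 76 mm high in all, about 0.2 kg. Its mass may be centred or 10 to 18 mm off along the bar: it cannot be seen. Origin under its middle
- rotor_1_grip (a point): middle of the square grip stub of fan rotor A, 56 mm above the bar's underside, 26 mm above the flange's underside and 20 mm above its top; x along the bar, z up the stub
- rotor_1_notch (a point): middle of the ceiling of the notch under fan rotor A, 3 mm above the bar's underside, 53 mm below the grip point; the notch is 11 mm wide (x), 3 mm deep and runs right across the bar (y)
- rotor_2: fan rotor B (looks like A): blue bar 160 (x) x 28 x 12 mm with rounded ends, lying on the bench; on its middle a steel neck (16 mm across, 18 tall), brass flange (36 mm across, 6 thick, underside 30 mm up) and square aluminium grip stub (18 x 18, 40 tall, sides along x and y), 76 mm high in all, about 0.2 kg. Its mass may be centred or 10 to 18 mm off along the bar: it cannot be seen. Origin under its middle
- rotor_2_grip (a point): middle of the square grip stub of fan rotor B (looks like A), 56 mm above the bar's underside, 26 mm above the flange's underside and 20 mm above its top; x along the bar, z up the stub
- rotor_2_notch (a point): middle of the ceiling of the notch under fan rotor B (looks like A), 3 mm above the bar's underside, 53 mm below the grip point; the notch is 11 mm wide (x), 3 mm deep and runs right across the bar (y)
- rotor_3: a rotor of the same shape, passed earlier, hanging by its flange in the rack's third slot (+y end); origin under the middle of its bar. Leave it alone
- knife (a point): middle of the knife edge's top, 45 mm above the bench. The edge is 6 mm wide (x), 60 mm long (y); a rotor goes across it along x, edge in its notch. A centred rotor then stays level; an off-centre one tips about 12 degrees onto a rubber stop and stays there. With the edge outside its notch a rotor sits 3 mm too high and even a good one can tip: no valid test
- stand: grey balance stand, fixed; base 200 (x) x 80 (y) x 10 mm, the knife edge across its middle, rubber stops 28 mm high 70 mm either side of it; origin under its centre
- slot_0 (a point): free end slot of the rack (-y end): the point on the plate's top on the neck's axis when fully home; x points into the slot, z up. Slot 20 mm wide with a flared mouth that starts 38 mm before this point, its end 8 mm past it
- slot_1 (a point): free middle slot of the rack: the point on the plate's top on the neck's axis when fully home; x points into the slot, z up. Slot 20 mm wide with a flared mouth that starts 38 mm before this point, its end 8 mm past it
- rack: aluminium rack for good rotors, fixed: a level plate 6 mm thick, top 70 mm up, 268 mm wide (y) between end cheeks, three slots 72 mm apart open towards -x (the robot's side). A neck enters from the side, flange above the plate, bar below it along the slot; clear below down to 8 mm above the bench. Origin on the bench under the middle slot's home point
- reject_bin: red open reject bin, fixed, 150 (x) x 230 (y) x 45 mm high, walls and floor 4 mm; origin under its centre
- tape_roll: bystander: roll of yellow tape lying flat, 90 mm across, 40 mm high; origin under its centre
- circuit_board: bystander: green circuit board 75 x 115 mm, 8 mm thick, parts up to 20 mm high; origin under its centre
- mouse: bystander: black computer mouse, 100 x 60 mm, 34 mm high; origin under its centre
- screwdriver: bystander: screwdriver lying on the bench; origin under it
- meter: bystander: grey hand-held test meter, 150 x 78 mm, 42 mm high; origin under its centre

How it is judged:
On the way, in this order (a step that is already met when the one before it is completed fails the run):
1. one of the two rotors rests on the knife edge, let go of (((distance between rotor_1_notch and knife below 0.01 m and contact force between rotor_1 and stand above 0.3 N and contact force between rotor_1 and the arm below 0.05 N and contact force between rotor_1 and the fingers below 0.05 N) or (distance between rotor_2_notch and knife below 0.01 m and contact force between rotor_2 and stand above 0.3 N and contact force between rotor_2 and the arm below 0.05 N and contact force between rotor_2 and the fingers below 0.05 N))), for 0.5 s.
2. that rotor is put away where it belongs: the one that stayed level in a free slot of the rack, the one that tipped in the red bin (((((horizontal distance between rotor_1_grip and slot_0 below 0.008 m and z of rotor_1_grip in the frame of slot_0 between 0.021 and 0.031 m) or (horizontal distance between rotor_1_grip and slot_1 below 0.008 m and z of rotor_1_grip in the frame of slot_1 between 0.021 and 0.031 m)) and angle between rotor_1_grip's own z axis and vertical below 0.1 rad and contact force between rotor_1 and the fingers below 0.05 N and linear speed of rotor_1 below 0.03 m/s) or (x of rotor_2_grip in the frame of reject_bin between -0.075 and 0.075 m and y of rotor_2_grip in the frame of reject_bin between -0.115 and 0.115 m and x of rotor_2_notch in the frame of reject_bin between -0.075 and 0.075 m and y of rotor_2_notch in the frame of reject_bin between -0.115 and 0.115 m and z of rotor_2_notch in the frame of reject_bin below 0.045 m and contact force between rotor_2 and the fingers below 0.05 N and linear speed of rotor_2 below 0.03 m/s))), for 0.2 s.
3. the other rotor rests on the knife edge, let go of, while the first stays put away ((((((horizontal distance between rotor_1_grip and slot_0 below 0.008 m and z of rotor_1_grip in the frame of slot_0 between 0.021 and 0.031 m) or (horizontal distance between rotor_1_grip and slot_1 below 0.008 m and z of rotor_1_grip in the frame of slot_1 between 0.021 and 0.031 m)) and angle between rotor_1_grip's own z axis and vertical below 0.1 rad and contact force between rotor_1 and the fingers below 0.05 N and linear speed of rotor_1 below 0.03 m/s) and (distance between rotor_2_notch and knife below 0.01 m and contact force between rotor_2 and stand above 0.3 N and contact force between rotor_2 and the arm below 0.05 N and contact force between rotor_2 and the fingers below 0.05 N)) or ((x of rotor_2_grip in the frame of reject_bin between -0.075 and 0.075 m and y of rotor_2_grip in the frame of reject_bin between -0.115 and 0.115 m and x of rotor_2_notch in the frame of reject_bin between -0.075 and 0.075 m and y of rotor_2_notch in the frame of reject_bin between -0.115 and 0.115 m and z of rotor_2_notch in the frame of reject_bin below 0.045 m and contact force between rotor_2 and the fingers below 0.05 N and linear speed of rotor_2 below 0.03 m/s) and (distance between rotor_1_notch and knife below 0.01 m and contact force between rotor_1 and stand above 0.3 N and contact force between rotor_1 and the arm below 0.05 N and contact force between rotor_1 and the fingers below 0.05 N)))), for 0.5 s.
At the end, for the whole second after the job is handed in: Balanced rotor upright in free slot 0 or 1, within 8 mm of home, flange on the plate (within 5 mm); off-centre rotor inside the red bin, notch below the rim; both released and at rest; the rotor already in the rack within 20 mm of where it was (((horizontal distance between rotor_1_grip and slot_0 below 0.008 m and z of rotor_1_grip in the frame of slot_0 between 0.021 and 0.031 m) or (horizontal distance between rotor_1_grip and slot_1 below 0.008 m and z of rotor_1_grip in the frame of slot_1 between 0.021 and 0.031 m)) and angle between rotor_1_grip's own z axis and vertical below 0.1 rad and contact force between each of rotor_1, rotor_2 and the fingers below 0.05 N and linear speed of each of rotor_1, rotor_2 below 0.03 m/s and x of rotor_2_grip in the frame of reject_bin between -0.075 and 0.075 m and y of rotor_2_grip in the frame of reject_bin between -0.115 and 0.115 m and x of rotor_2_notch in the frame of reject_bin between -0.075 and 0.075 m and y of rotor_2_notch in the frame of reject_bin between -0.115 and 0.115 m and z of rotor_2_notch in the frame of reject_bin below 0.045 m and distance of rotor_3 from where it was at the start of the episode below 0.02 m); the robot touches nothing.
It fails at once if the rotor already in the rack is shifted more than 20 mm (distance of rotor_3 from where it was at the start of the episode above 0.02 m).
It fails at once if a bystander is shifted more than 30 mm (distance of any of tape_roll, circuit_board, mouse, screwdriver, meter from where it was at the start of the episode above 0.03 m).
It also fails if it takes over 72 s, if anything falls off the work surface, if the arm or the gripper's body presses on something with over 40 N, if the wrist force passes 120 N, or if a joint passes its speed limit or range.

## Working session

There is one attempt and no reset: what is moved stays moved. The work goes in short steps, Python scripts to look and compute and a shell command to move; the robot and the scene stay as the last step left them, time stands still between calls to the robot, and variables do not carry over. Pictures are saved under pics/ and viewed, and the job is handed in when it is done.

```bash
ls; mkdir -p pics; python3 - <<'E'
from cell import manip, vision, job
import cv2,numpy as np
s=manip.observe();print(s)
for n in("scene","top","wrist"):
    f=vision.grab_frame(n);cv2.imwrite(f"pics/{n}0.png",f["frame"]);np.savez(f"{n}0.npz",**f)
    print(n,{k:v for k,v in f.items() if k not in("frame","z_map")})
    for l in("rotor_1","rotor_1_grip","stand","rack","reject_bin","rotor_3"):
        print(l,[(np.round(d["box"]).astype(int).tolist(),round(d["conf"],2)) for d in vision.boxes_of(n,l)])
E
```

```text
pics
{'time': 0.0, 'q': array([ 1.25551576,  0.61589183, -0.01262203,  1.42493262,  0.00809219,
        1.10338043, -0.04040924]), 'qvel': array([-0.00112147, -0.00090673, -0.0004496 , -0.00205103, -0.00040632,
       -0.00050067,  0.00046653]), 'tau': array([-2.82337342e-04, -4.69208407e+01,  2.59368410e-01, -1.71030772e+01,
        1.00145355e-02,  9.66241962e-03, -9.25261361e-07]), 'eef_pos': array([ 0.18490248, -0.62233888,  0.23014472]), 'ee_rot': array([ 8.01510320e-01, -5.97979570e-01, -1.03484031e-03, -7.55286294e-04]), 'wrist_force': array([-0.29138257, -0.12715231,  1.11493881]), 'moment': array([ 0.01498394, -0.06772935,  0.02042238]), 'width': 0.08512970830022837}
scene {'vfov': 53.64241056337137, 'cx': 256.25462654899127, 'cy': 192.68868476641092, 'k1': -0.09064721381701302, 'view': array([[-0.40817432,  0.91286478,  0.00846255,  0.23869022],
       [-0.71606099, -0.32589881,  0.61728975,  0.35218249],
       [ 0.56626   ,  0.24590212,  0.78669038, -1.43939046],
       [ 0.        ,  0.        ,  0.        ,  1.        ]])}
rotor_1 [([169, 144, 200, 177], 0.9), ([187, 21
[... 837 characters left out ...]
 188, 408, 228], 0.85)]
reject_bin [([106, 167, 182, 218], 0.79)]
rotor_3 [([192, 159, 241, 175], 0.95), ([260, 148, 308, 169], 0.93), ([330, 179, 344, 228], 0.82)]
wrist {'vfov': 68.60497315836153, 'cx': 255.22802823816252, 'cy': 196.0147757655231, 'k1': -0.07184228128501183, 'hand_eye': array([[ 9.99999617e-01,  8.65082698e-04, -1.34690168e-04,
        -4.03923648e-04],
       [ 7.83616487e-04, -9.52999503e-01, -3.02970846e-01,
        -7.76207421e-02],
       [-3.90454500e-04,  3.02970625e-01, -9.52999815e-01,
        -1.42570842e-01],
       [ 0.00000000e+00,  0.00000000e+00,  0.00000000e+00,
         1.00000000e+00]])}
rotor_1 []
rotor_1_grip []
stand []
rack []
reject_bin []
rotor_3 []
```

View images.

View pics/scene0.png

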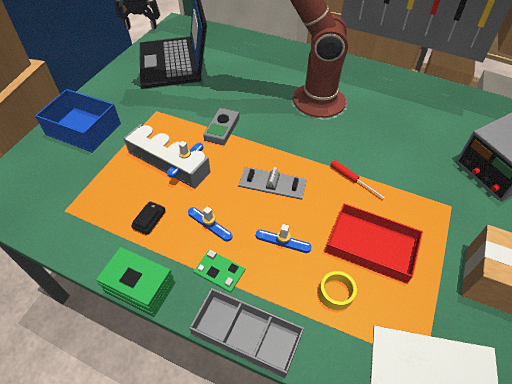

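View pics/top0.png

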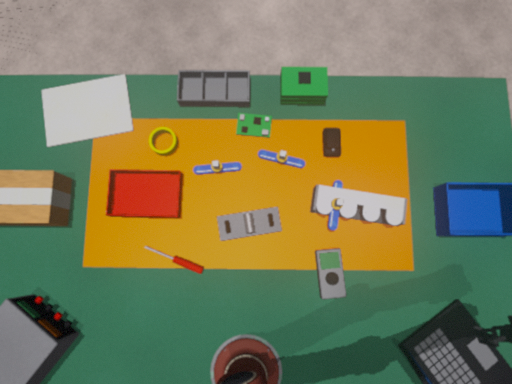

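```bash
cat >h.py <<'E'
import numpy as np,cv2
from scipy.spatial.transform import Rotation as R
def cam(f):
    H=f["frame"].shape[0];fo=H/2/np.tan(np.radians(float(f["vfov"]))/2)
    K=np.array([[fo,0,float(f["cx"])],[0,fo,float(f["cy"])],[0,0,1]]);return K,np.array([float(f["k1"]),0,0,0,0])
def c2w(f,s=None):
    if "view" in f: return np.linalg.inv(f["view"])
    T=np.eye(4);T[:3,:3]=R.from_quat(s["ee_rot"]).as_matrix();T[:3,3]=s["eef_pos"];return T@f["hand_eye"]
def cloud(f,s=None):
    K,d=cam(f);h,w=f["z_map"].shape
    uv=np.stack(np.meshgrid(np.arange(w),np.arange(h)),-1).reshape(-1,1,2).astype(float)
    n=cv2.undistortPoints(uv,K,d)[:,0];z=f["z_map"].reshape(-1)
    P=np.c_[n[:,0]*z,-n[:,1]*z,-z];T=c2w(f,s)
    W=(P@T[:3,:3].T+T[:3,3]).reshape(h,w,3);W[f["z_map"]==0]=np.nan;return W
def proj(f,p,s=None):
    K,d=cam(f);T=np.linalg.inv(c2w(f,s));q=np.atleast_2d(p)@T[:3,:3].T+T[:3,3];q=q*[1,-1,-1]
    return cv2.projectPoints(q,np.zeros(3),np.zeros(3),K,d)[0][:,0]
def rect(P):
    (c,wh,a)=cv2.minAreaRect(P[:,:2].astype(np.float32)*1000);return np.round(c,1),np.round(wh,1),round(a,1)
E
python3 - <<'E'
from h import *
for n in("top","scene"):
    f=dict(np.load(n+"0.npz"));W=cloud(f);b,g,r=[f["frame"][...,i].astype(int) for i in range(3)]
    hsv=cv2.cvtColor(f["frame"],cv2.COLOR_BGR2HSV)
    print(n,f["z_map"].shape)
    m=(hsv[...,0]>100)&(hsv[...,0]<125)&(hsv[...,1]>130)&(W[...,2]<0.2)&(abs(W[...,1])<.5)&(W[...,0]>.3)
    k,l,st,ce=cv2.connectedComponentsWithStats(cv2.dilate(m.astype(np.uint8),np.ones((5,5))))
    for i in range(1,k):
        mm=m&(l==i)
        if mm.sum()>40:
            P=W[mm];print("blue",st[i],rect(P),np.round(np.nanpercentile(P[:,2],[5,50,95]),3))
    m=((hsv[...,0]<8)|(hsv[...,0]>172))&(hsv[...,1]>170)&(W[...,0]>.3)
    k,l,st,ce=cv2.connectedComponentsWithStats(m.astype(np.uint8))
    for i in range(1,k):
        mm=l==i
        if mm.sum()>200: P=W[mm];print("red",st[i],rect(P),np.round(np.nanpercentile(P[:,2],[5,50,95]),3))
    m=(hsv[...,1]<60)&(W[...,2]>0.008)&(W[...,2]<.15)&(W[...,0]>.3)&(abs(W[...,1])<.5)
    k,l,st,ce=cv2.connectedComponentsWithStats(m.astype(np.uint8))
    for i in range(1,k):
        mm=l==i
        if mm.sum()>40: P=W[mm];print("grey",st[i],rect(P),np.round(np.nanpercentile(P[:,2],[5,50,95]),3),np.round(np.nanmean(P,0),3))
E
```

```text
top (384, 512)
blue [258 149  20  14 165] (array([683. , -68.1]), array([56.5, 18.2]), 63.4) [0.009 0.012 0.017]
blue [287 156  19  10 141] (array([ 662.7, -159.1]), array([49., 10.]), 73.7) [0.007 0.012 0.015]
blue [329 209  12  22 184] (array([ 464.1, -272.8]), array([12.5, 57.2]), 75.9) [0.048 0.051 0.056]
red [ 107  170   74   47 3005] (array([545. , 332.4]), array([227.6, 148.1]), 89.6) [0.    0.004 0.042]
grey [ 177   70   73   36 1184] (array([909.6, 120.2]), array([240.9, 112.8]), 89.7) [0.01  0.036 0.051] [0.91  0.126 0.034]
grey [299  73  11  10 101] (array([ 923.5, -180.4]), array([34.2, 33.4]), 0.1) [0.076 0.079 0.083] [ 0.923 -0.181  0.08 ]
grey [ 312  183   95   43 2335] (array([ 502.5, -346.2]), array([284. , 134.8]), 81.7) [0.053 0.07  0.074] [ 0.511 -0.347  0.068]
grey [ 218  207   63   33 1144] (array([453.8,  -5.2]), array([ 77.8, 196.1]), 9.4) [0.008 0.011 0.04 ] [ 0.453 -0.005  0.015]
grey [145 247  28  12  46] (array([358. , 280.8]), array([92.6,  4.9]), 68.7) [0.011 0.016 0.018] [0.358 0.28  0.015]
grey [316 249  28  25 303] (array([ 335.2, -258.3]), array([75.
[... 1561 characters left out ...]
57] (array([759.3, -53.4]), array([21. , 17.4]), 84.5) [0.012 0.021 0.024] [ 0.761 -0.053  0.02 ]
grey [208 267  11   9  56] (array([802.8, -27.6]), array([24.6, 21.7]), 77.7) [0.01  0.013 0.016] [ 0.802 -0.027  0.013]
grey [120 268  21  18 207] (array([ 925.1, -179.7]), array([38.4, 41.1]), 1.7) [0.078 0.081 0.083] [ 0.925 -0.179  0.081]
grey [225 277   8  10  50] (array([811.5,  24.4]), array([14.5, 19.1]), 87.8) [0.014 0.02  0.023] [0.812 0.025 0.02 ]
grey [ 190  288  114   90 2204] (array([910.6, 119.9]), array([240.8, 112.2]), 90.0) [0.01  0.04  0.052] [0.91  0.114 0.036]
grey [394 330  20  24  99] (array([782.5, 472.6]), array([56.9, 43.1]), 3.4) [0.008 0.009 0.01 ] [0.785 0.469 0.009]
```

```bash
cat >plan.py <<'E'
import sys
from h import *
from cell import manip
def plan(x,y,z,yaw,rot_first=True):
    s=manip.observe();M=R.from_quat(s["ee_rot"]).as_matrix();p=s["eef_pos"]
    a=np.radians(yaw);X=np.array([np.cos(a),np.sin(a),0]);Z=np.array([0,0,-1.]);G=np.c_[X,np.cross(Z,X),Z]
    rv=R.from_matrix(M.T@G).as_rotvec(degrees=True)/6
    d=np.array([x,y,z])-p
    print("t %.2f pos %s yaw %.2f tilt %s width %.4f F %s"%(s["time"],np.round(p,4),np.degrees(np.arctan2(M[1,0],M[0,0])),np.round(np.degrees(M[:2,2]),2),s["width"],np.round(s["wrist_force"],1)))
    print("turn total",np.round(rv,2)," shift in present axes",np.round(M.T@d/.03,2)," shift in final axes",np.round(G.T@d/.03,2), "world mm",np.round(d*1000,1))
if __name__=="__main__": plan(*map(float,sys.argv[1:5]))
E
python3 plan.py 0.40 -0.37 0.26 -81
```

```text
t 1.05 pos [ 0.1851 -0.623   0.2313] yaw -73.45 tilt [0.   0.01] width 0.0852 F [ 0.4 -0.2 -0.8]
turn total [-0.    0.    1.26]  shift in present axes [-6.04 -9.27 -0.96]  shift in final axes [-7.21 -8.39 -0.96] world mm [214.9 253.   28.7]
```

```bash
python3 plan.py 0.52 -0.35 0.27 -81;python3 -m jog '-0.3 -1 -0.2 0 0 0.2 1;-0.3 -1 -0.2 0 0 0.2 1;-0.3 -1 -0.2 0 0 0.2 1;-0.4 -1 -0.2 0 0 0.2 1;-0.4 -1 -0.2 0 0 0.2 1;-0.4 -1 -0.2 0 0 0.2 1;-0.5 -1 0 0 0 0 1;-0.5 -1 0 0 0 0 1;-0.5 -1 0 0 0 0 1;-0.5 -1 0 0 0 0 1;-0.5 -1 0 0 0 0 1;-0.5 -1 0 0 0 0 1'; python3 plan.py 0.52 -0.35 0.27 -81
```

```text
t 1.05 pos [ 0.1851 -0.623   0.2313] yaw -73.45 tilt [0.   0.01] width 0.0852 F [ 0.4 -0.2 -0.8]
turn total [-0.    0.    1.26]  shift in present axes [ -5.54 -13.29  -1.29]  shift in final axes [ -7.24 -12.45  -1.29] world mm [334.9 273.   38.7]
time: 2.05
eef_pos: [0.5131, -0.4066, 0.2666]
ee_rot: [0.752, -0.659, -0.0, 0.005]
wrist_force: [-0.1, -1.2, 0.3]
width: 0.0853
t 2.05 pos [ 0.5131 -0.4066  0.2666] yaw -82.49 tilt [-0.39 -0.43] width 0.0853 F [-0.1 -1.2  0.3]
turn total [ 0.07 -0.06 -0.25]  shift in present axes [-1.84 -0.47 -0.13]  shift in final axes [-1.83 -0.52 -0.11] world mm [ 6.9 56.6  3.4]
```

```bash
python3 -m jog '-0.9 -0.2 0 0 0 0 1;-0.9 -0.2 0 0 0 0 1;0 0 0 0 0 0 1;0 0 0 0 0 0 1'; cat >snap.py <<'E'
import sys,pickle
from h import *
from cell import manip,vision
def snap(name,cam="wrist"):
    s=manip.observe();f=vision.grab_frame(cam);cv2.imwrite(f"pics/{name}.png",f["frame"]);pickle.dump((s,f),open(name+".pkl","wb"))
    print(s["time"],np.round(s["eef_pos"],4));return s,f
if __name__=="__main__": snap(*sys.argv[1:])
E
python3 snap.py w1
```

```text
time: 2.38
eef_pos: [0.5286, -0.3381, 0.2646]
ee_rot: [0.758, -0.652, -0.0, 0.0]
wrist_force: [-0.9, -0.7, 0.6]
width: 0.0854
2.3833 [ 0.5286 -0.3381  0.2646]
```

View pics/w1.png

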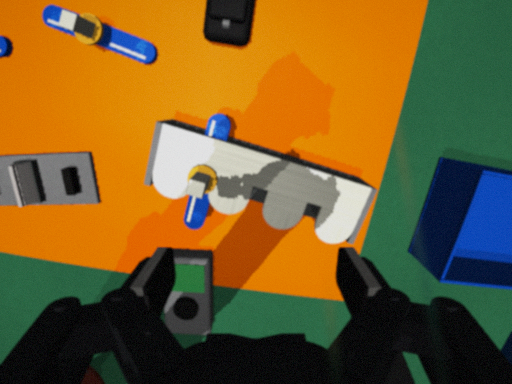

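```bash
python3 - <<'E'
from h import *
import pickle
s,f=pickle.load(open("w1.pkl","rb"));W=cloud(f,s)
im=np.zeros((600,800,3),np.uint8)
# ortho: 0.5 mm/px ; x up, y left ; 
x0,x1,y0,y1=.36,.66,-.54,-.14
m=np.isfinite(W[...,0])
P=W[m];C=f["frame"][m]
c=((y1-P[:,1])*2000).astype(int);r=((x1-P[:,0])*2000).astype(int)
ok=(c>=0)&(c<800)&(r>=0)&(r<600)&(P[:,2]>.055)&(P[:,2]<.09)
for i in np.where(ok)[0]: cv2.circle(im,(int(c[i]),int(r[i])),2,C[i].tolist(),-1)
cv2.imwrite("pics/rack_o.png",im)
Q=P[ok];print(np.percentile(Q[:,2],[5,25,50,75,95]),rect(Q))
E
```

```text
[0.06862814 0.06941847 0.06995272 0.07048896 0.07145993] (array([ 508.1, -347. ]), array([285.4,  89. ]), 81.2)
```

View pics/rack_o.png

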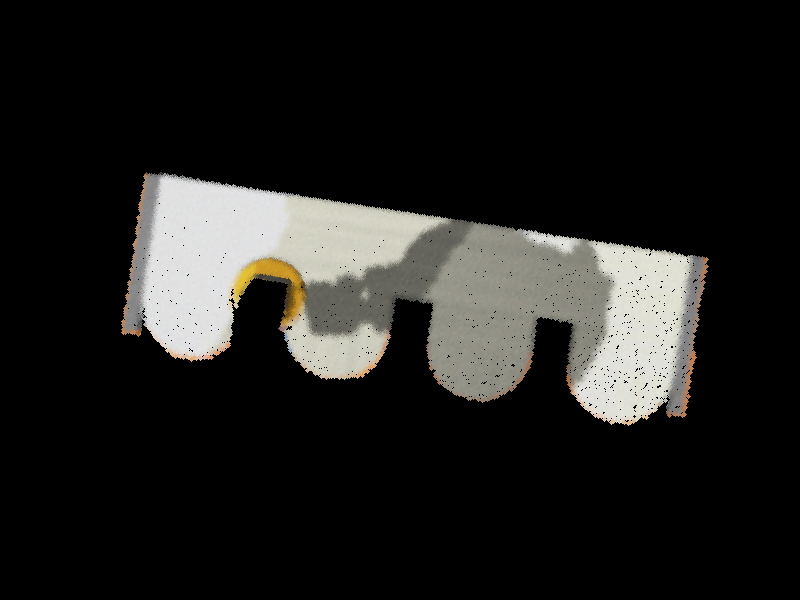

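```bash
cat >rackfit.py <<'E'
from h import *
import pickle,sys
s,f=pickle.load(open(sys.argv[1]+".pkl","rb"));W=cloud(f,s)
P=W[np.isfinite(W[...,0])];P=P[(P[:,2]>.06)&(P[:,2]<.076)&(P[:,0]>.38)&(P[:,0]<.63)&(P[:,1]<-.19)&(P[:,1]>-.52)]
# rear edge: max x per y bin
b=np.arange(-.47,-.22,.004);e=[]
for q in b:
    k=P[(abs(P[:,1]-q)<.002)];
    if len(k)>20:e.append((q,np.percentile(k[:,0],99.7)))
e=np.array(e);a=np.polyfit(e[:,0],e[:,1],1)
for _ in range(3):
    r=e[:,1]-np.polyval(a,e[:,0]);k=abs(r)<2*r.std()+1e-4;a=np.polyfit(e[k,0],e[k,1],1)
yaw=-np.arctan(a[0]);print("yaw",np.degrees(yaw))
c,sn=np.cos(yaw),np.sin(yaw);Q=np.c_[c*P[:,0]+sn*P[:,1],-sn*P[:,0]+c*P[:,1],P[:,2]]
xr=np.percentile(Q[:,0],99.5);print("rear x",xr,"y range",np.percentile(Q[:,1],[.2,99.8]))
# gaps at rows
for d in (.066,.070,.074,.078,.082):
    k=np.sort(Q[abs(Q[:,0]-(xr-d))<.002][:,1]);g=np.where(np.diff(k)>.01)[0];print(d,[(round((k[i]+k[i+1])/2,4),round(k[i+1]-k[i],4)) for i in g])
for yc in [(-.2639-.072*0),]:pass
import itertools
k=np.sort(Q[abs(Q[:,0]-(xr-.07))<.004][:,1]);g=np.where(np.diff(k)>.01)[0]
for i in g:
    yc=(k[i]+k[i+1])/2;q=Q[abs(Q[:,1]-yc)<.005];xe=np.percentile(q[:,0],.5);h=np.array([xe-.008,yc]);print("slot y",yc,"end x",xe,"home world",np.round([c*h[0]-sn*h[1],sn*h[0]+c*h[1]],4))
E
python3 rackfit.py w1
```

```text
yaw -8.789101014625944
rear x 0.5991787089990589 y range [-0.40653835 -0.1233328 ]
0.066 [(np.float64(-0.3369), np.float64(0.0199)), (np.float64(-0.2653), np.float64(0.0209)), (np.float64(-0.1894), np.float64(0.0255))]
0.07 [(np.float64(-0.3366), np.float64(0.0214)), (np.float64(-0.2657), np.float64(0.0228)), (np.float64(-0.1906), np.float64(0.0276))]
0.074 [(np.float64(-0.3367), np.float64(0.0259)), (np.float64(-0.2656), np.float64(0.0257)), (np.float64(-0.1918), np.float64(0.0296))]
0.078 [(np.float64(-0.3362), np.float64(0.0301)), (np.float64(-0.2657), np.float64(0.0308)), (np.float64(-0.1923), np.float64(0.0307))]
0.082 [(np.float64(-0.3365), np.float64(0.0395)), (np.float64(-0.2655), np.float64(0.0364)), (np.float64(-0.1931), np.float64(0.0368))]
slot y -0.33713090819133734 end x 0.5588245930611212 home world [ 0.4928 -0.4173]
slot y -0.2652725369424399 end x 0.5572025539051917 home world [ 0.5022 -0.3461]
slot y -0.18958887489195164 end x 0.556895617967991 home world [ 0.5135 -0.2712]
```

```bash
python3 plan.py 0.675 -0.09 0.20 -13.7;python3 -m jog '0 0 0 0 0 -1 1;0 0 0 0 0 -1 1;0 0 0 0 0 -1 1;0 0 0 0 0 -1 1;0 0 0 0 0 -1 1;0 0 0 0 0 -1 1;0 0 0 0 0 -1 1;0 0 0 0 0 -1 1;0 0 0 0 0 -1 1;0 0 0 0 0 -1 1;0 0 0 0 0 -1 1;0 0 0 0 0 -0.3 1'; python3 plan.py 0.675 -0.09 0.20 -13.7
```

```text
t 2.43 pos [ 0.5293 -0.337   0.2646] yaw -81.35 tilt [0.01 0.09] width 0.0850 F [0.6 0.3 0.8]
turn total [-1.000e-02  1.000e-02 -1.128e+01]  shift in present axes [-7.41 -6.04  2.17]  shift in final axes [ 2.77 -9.15  2.15] world mm [145.7 247.  -64.6]
time: 3.43
eef_pos: [0.5205, -0.3565, 0.2649]
ee_rot: [0.995, -0.103, -0.001, 0.005]
wrist_force: [-0.3, 0.3, 0.5]
width: 0.0855
t 3.43 pos [ 0.5205 -0.3565  0.2649] yaw -11.80 tilt [-0.19 -0.52] width 0.0855 F [-0.3  0.3  0.5]
turn total [0.09 0.01 0.32]  shift in present axes [ 3.23 -9.77  2.07]  shift in final axes [ 2.9  -9.85  2.16] world mm [154.5 266.5 -64.9]
```

```bash
python3 -m jog '0.3 -1 0.2 0 0 0.1 1;0.3 -1 0.2 0 0 0.1 1;0.3 -1 0.2 0 0 0.1 1;0.3 -1 0.2 0 0 0 1;0.3 -1 0.2 0 0 0 1;0.3 -1 0.2 0 0 0 1;0.3 -1 0.2 0 0 0 1;0.3 -1 0.2 0 0 0 1;0.3 -1 0.2 0 0 0 1;0.3 -0.8 0.2 0 0 0 1;0 0 0 0 0 0 1;0 0 0 0 0 0 1'; python3 plan.py 0.675 -0.09 0.20 -13.7; python3 snap.py w2
```

```text
time: 4.43
eef_pos: [0.6812, -0.1161, 0.1942]
ee_rot: [0.99, -0.142, -0.001, 0.013]
wrist_force: [-0.1, -0.6, -0.3]
width: 0.0852
t 4.43 pos [ 0.6812 -0.1161  0.1942] yaw -16.34 tilt [-0.37 -1.44] width 0.0852 F [-0.1 -0.6 -0.3]
turn total [ 0.25 -0.   -0.44]  shift in present axes [-0.44 -0.77 -0.21]  shift in final axes [-0.41 -0.8  -0.19] world mm [-6.2 26.1  5.8]
4.4333 [ 0.6812 -0.1161  0.1942]
```

View pics/w2.png

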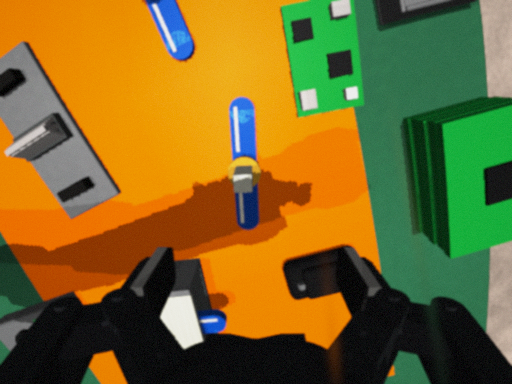

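```bash
cat >meas.py <<'E'
from h import *
import pickle,sys
def bars(W,f):
    hsv=cv2.cvtColor(f["frame"],cv2.COLOR_BGR2HSV)
    m=(hsv[...,0]>100)&(hsv[...,0]<125)&(hsv[...,1]>120)&(W[...,2]<0.09)&(abs(W[...,1])<.5)&(W[...,0]>.3)
    k,l,st,ce=cv2.connectedComponentsWithStats(cv2.morphologyEx(m.astype(np.uint8),cv2.MORPH_CLOSE,np.ones((25,25))))
    for i in range(1,k):
        mm=m&(l==i)
        if mm.sum()>150:
            P=W[mm];print("bar",rect(P[P[:,2]>.007] if len(P[P[:,2]>.007])>50 else P),"z",np.round(np.percentile(P[:,2],[5,50,95]),4))
def tops(W,lo,hi,box=None):
    m=(W[...,2]>lo)&(W[...,2]<hi)
    if box: m&=(W[...,0]>box[0])&(W[...,0]<box[1])&(W[...,1]>box[2])&(W[...,1]<box[3])
    k,l,st,ce=cv2.connectedComponentsWithStats(m.astype(np.uint8))
    for i in range(1,k):
        if st[i,4]>30:
            P=W[l==i];print("top",st[i].tolist(),rect(P),"z",np.round(np.median(P[:,2]),4))
if __name__=="__main__":
    s,f=pickle.load(open(sys.argv[1]+".pkl","rb"));W=cloud(f,s)
    bars(W,f);a=list(map(float,sys.argv[2:]));tops(W,a[0],a[1],a[2:] or None)
E
python3 meas.py w2 .071 .085 .5 .8 -.25 .3;echo; python3 meas.py w2 .04 .05 .4 .52 -.1 .1; python3 meas.py w2 .006 .015 .3 .56 -.15 .15;
```

```text
bar (array([642.,  57.]), array([27.4, 66.3]), 5.6) z [0.0103 0.0118 0.0132]
bar (array([681.3, -64.6]), array([67.1, 26.2]), 76.0) z [0.0107 0.012  0.0132]
bar (array([ 658.4, -157.2]), array([55.8, 25.5]), 75.6) z [0.0109 0.0121 0.0131]
bar (array([ 559.2, -304.1]), array([82.5, 37.9]), 61.6) z [0.0411 0.0514 0.0527]
top [233, 173, 20, 20, 354] (array([ 670.6, -108.6]), array([18.1, 18. ]), 76.9) z 0.0759

bar (array([642.,  57.]), array([27.4, 66.3]), 5.6) z [0.0103 0.0118 0.0132]
bar (array([681.3, -64.6]), array([67.1, 26.2]), 76.0) z [0.0107 0.012  0.0132]
bar (array([ 658.4, -157.2]), array([55.8, 25.5]), 75.6) z [0.0109 0.0121 0.0131]
bar (array([ 559.2, -304.1]), array([82.5, 37.9]), 61.6) z [0.0411 0.0514 0.0527]
top [4, 123, 47, 34, 466] (array([454.9,  -4.1]), array([61.8, 11.4]), 10.2) z 0.0443
bar (array([642.,  57.]), array([27.4, 66.3]), 5.6) z [0.0103 0.0118 0.0132]
bar (array([681.3, -64.6]), array([67.1, 26.2]), 76.0) z [0.0107 0.012  0.0132]
bar (array([ 658.4, -157.2]), array([55.8, 25.5]), 75.6) z [0.0109 0.0121 0.0131]
bar (array([ 559.2, -304.1]), array([82.5, 37.9]), 61.6) z [0.0411 0.0514 0.0527]
top [0, 41, 120, 178, 7363] (array([455. ,  -3.5]), array([ 81.6, 200.3]), 9.9) z 0.0097
```

```bash
python3 -m jog '-0.4 -0.1 0.6 0.25 0 -0.4 1;0 0 0.6 0 0 0 1;0 0 0.6 0 0 0 1;0 0 0 0 0 0 1'; python3 plan.py 0.6706 -0.1086 0.039 -13.7
```

```text
time: 4.82
eef_pos: [0.6693, -0.1202, 0.1411]
ee_rot: [0.992, -0.126, 0.003, 0.002]
wrist_force: [-0.0, -0.8, -1.1]
width: 0.0857
t 4.82 pos [ 0.6693 -0.1202  0.1411] yaw -14.52 tilt [ 0.28 -0.26] width 0.0857 F [-0.  -0.8 -1.1]
turn total [ 0.03 -0.06 -0.14]  shift in present axes [-0.07 -0.4   3.4 ]  shift in final axes [-0.05 -0.39  3.4 ] world mm [   1.3   11.6 -102.1]
```

```bash
python3 -m jog '0 -0.4 0.4 0 -0.05 -0.15 1;0 0 0.6 0 0 0 1;0 0 0.6 0 0 0 1;0 0 0 0 0 0 1;0 0 0 0 0 0 1'; python3 plan.py 0.6706 -0.1086 0.039 -13.7
```

```text
time: 5.23
eef_pos: [0.6748, -0.115, 0.0954]
ee_rot: [0.992, -0.122, 0.004, 0.003]
wrist_force: [-0.5, 0.1, -0.5]
width: 0.0853
t 5.23 pos [ 0.6748 -0.115   0.0954] yaw -14.06 tilt [ 0.4  -0.43] width 0.0853 F [-0.5  0.1 -0.5]
turn total [ 0.05 -0.08 -0.06]  shift in present axes [-0.2  -0.18  1.88]  shift in final axes [-0.19 -0.17  1.88] world mm [ -4.2   6.4 -56.4]
```

```bash
python3 -m jog '-0.2 -0.2 0.2 0.05 -0.08 -0.06 1;0 0 0.5 0 0 0 1;0 0 0.5 0 0 0 1;0 0 0 0 0 0 1;0 0 0 0 0 0 1'; python3 plan.py 0.6706 -0.1086 0.039 -13.7
```

```text
time: 5.65
eef_pos: [0.6741, -0.1057, 0.0643]
ee_rot: [0.993, -0.119, 0.005, -0.001]
wrist_force: [1.1, -0.4, 0.8]
width: 0.0852
t 5.65 pos [ 0.6741 -0.1057  0.0643] yaw -13.63 tilt [0.55 0.06] width 0.0852 F [ 1.1 -0.4  0.8]
turn total [-0.03 -0.09  0.01]  shift in present axes [-0.1   0.12  0.84]  shift in final axes [-0.09  0.12  0.84] world mm [ -3.5  -2.9 -25.3]
```

```bash
python3 -m jog '-0.1 0.1 0.4 0 -0.09 0 1;0 0 0.4 0 0 0 1;0 0 0 0 0 0 1;0 0 0 0 0 0 1'; python3 plan.py 0.6706 -0.1086 0.039 -13.7
```

```text
time: 5.98
eef_pos: [0.6722, -0.1076, 0.0417]
ee_rot: [0.993, -0.119, 0.002, -0.002]
wrist_force: [-0.0, 0.2, 0.6]
width: 0.0854
t 5.98 pos [ 0.6722 -0.1076  0.0417] yaw -13.61 tilt [0.28 0.19] width 0.0854 F [-0.   0.2  0.6]
turn total [-0.04 -0.04  0.01]  shift in present axes [-0.04  0.04  0.09]  shift in final axes [-0.04  0.04  0.09] world mm [-1.6 -1.  -2.7]
```

```bash
python3 -m jog '0 0.04 0.04 0 0 0 0;0 0 0 0 0 0 -0.5;0 0 0 0 0 0 -1;0 0 0 0 0 0 -1;0 0 0 0 0 0 -1;0 0 0 0 0 0 -1;0 0 0 0 0 0 -1;0 0 0 0 0 0 -1' 60; python3 plan.py 0.6706 -0.1086 0.039 -13.7
```

```text
time: 6.65
eef_pos: [0.6723, -0.1092, 0.0411]
ee_rot: [0.993, -0.119, 0.003, -0.002]
wrist_force: [0.0, 0.1, -0.6]
width: 0.0169
t 6.65 pos [ 0.6723 -0.1092  0.0411] yaw -13.64 tilt [0.35 0.18] width 0.0169 F [ 0.   0.1 -0.6]
turn total [-0.04 -0.05  0.01]  shift in present axes [-0.06 -0.01  0.07]  shift in final axes [-0.06 -0.01  0.07] world mm [-1.7  0.6 -2.1]
```

```bash
python3 -m jog '0 0 -0.5 0 0 0 -1;0 0 -1 0 0 0 -1;0 0 -1 0 0 0 -1;0 0 -1 0 0 0 -1;0 0 -0.5 0 0 0 -1;0 0 0 0 0 -1 -1;0 0 0 0 0 -1 -1;0 0 0 0 0 -1 -1;0 0 0 0 0 -0.9 -1;0 0 0 0 0 0 -1'; python3 plan.py 0.455 -0.004 0.15 10
```

```text
time: 7.48
eef_pos: [0.6675, -0.1095, 0.1621]
ee_rot: [0.995, 0.095, -0.003, -0.001]
wrist_force: [-0.3, 0.8, -1.9]
width: 0.0171
t 7.48 pos [ 0.6675 -0.1095  0.1621] yaw 10.94 tilt [-0.34  0.12] width 0.0171 F [-0.3  0.8 -1.9]
turn total [-0.03  0.05  0.16]  shift in present axes [-6.29 -4.8   0.45]  shift in final axes [-6.37 -4.69  0.4 ] world mm [-212.5  105.5  -12.1]
```

```bash
python3 -m jog '-0.9 -0.7 0 0 0 0.1 -1;-0.9 -0.7 0 0 0 0 -1;-0.9 -0.7 0 0 0 0 -1;-0.9 -0.7 0 0 0 0 -1;-0.9 -0.7 0 0 0 0 -1;-0.8 -0.5 0 0 0 0 -1;-0.5 -0.3 0 0 0 0 -1;0 0 0 0 0 0 -1;0 0 0 0 0 0 -1'; python3 plan.py 0.455 -0.004 0.13 10
```

```text
time: 8.23
eef_pos: [0.4618, -0.0106, 0.1587]
ee_rot: [0.997, 0.076, -0.005, -0.001]
wrist_force: [0.6, -0.0, -2.0]
width: 0.0168
t 8.23 pos [ 0.4618 -0.0106  0.1587] yaw 8.75 tilt [-0.63  0.01] width 0.0168 F [ 0.6 -0.  -2. ]
turn total [-0.02  0.1  -0.21]  shift in present axes [-0.18 -0.25  0.96]  shift in final axes [-0.18 -0.26  0.96] world mm [ -6.8   6.6 -28.7]
```

```bash
python3 -m jog '-0.2 -0.25 0.3 0 0.1 -0.2 -1;0 0 0.3 0 0 0 -1;0 0 0 0 0 0 -1;0 0 0 0 0 0 -1'; python3 plan.py 0.455 -0.004 0.13 10; python3 snap.py w3
```

```text
time: 8.57
eef_pos: [0.4586, -0.0054, 0.1406]
ee_rot: [0.997, 0.083, 0.002, -0.001]
wrist_force: [-0.1, 0.6, -2.7]
width: 0.0174
t 8.57 pos [ 0.4586 -0.0054  0.1406] yaw 9.52 tilt [0.27 0.09] width 0.0174 F [-0.1  0.6 -2.7]
turn total [-0.01 -0.05 -0.08]  shift in present axes [-0.11 -0.06  0.35]  shift in final axes [-0.11 -0.07  0.35] world mm [ -3.6   1.4 -10.6]
8.5667 [ 0.4586 -0.0054  0.1406]
```

View pics/w3.png

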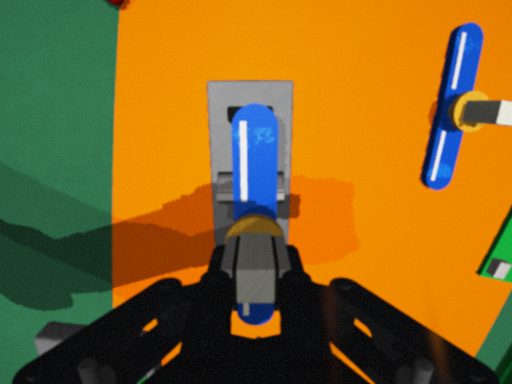

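```bash
cat >held.py <<'E'
from h import *
import pickle,sys
s,f=pickle.load(open(sys.argv[1]+".pkl","rb"));W=cloud(f,s)
hsv=cv2.cvtColor(f["frame"],cv2.COLOR_BGR2HSV)
zb=s["eef_pos"][2]-.041+.012
m=(hsv[...,0]>100)&(hsv[...,0]<125)&(hsv[...,1]>120)&(abs(W[...,2]-zb)<.008)&(np.hypot(W[...,0]-s["eef_pos"][0],W[...,1]-s["eef_pos"][1])<.1)
P=W[m];print("held bar",rect(P),"z",np.round(np.percentile(P[:,2],[5,50,95]),4))
M=R.from_quat(s["ee_rot"]).as_matrix();t=(P-s["eef_pos"])@M
print("tool frame: x",np.round(np.percentile(t[:,0],[.5,99.5])*1000,1),"y",np.round(np.percentile(t[:,1],[.2,99.8])*1000,1),rect(t))
for sg in(1,-1):
    q=t[t[:,1]*sg>.02];print("end",sg,len(q),"z",np.round(np.median(q[:,2])*1000,1))
k=(W[...,2]>.0425)&(W[...,2]<.048)&(np.hypot(W[...,0]-.455,W[...,1]+.004)<.05);P=W[k]
if len(P)>20: print("knife",len(P),rect(P))
E
python3 held.py w3
```

```text
held bar (array([458.4,  -4.7]), array([ 28. , 158.2]), 9.6) z [0.1105 0.1115 0.1126]
tool frame: x [-14.1  13.5] y [-79.7  77.2] (array([-0.3, -0.6]), array([158.2,  28. ]), 89.9)
end 1 537 z 28.6
end -1 3547 z 29.2
knife 173 (array([454.4,  -3. ]), array([59.8,  9.2]), 10.8)
```

```bash
python3 -m jog '-0.12 -0.03 0.4 0 -0.05 -0.08 -1;0 0 0.4 0 0 0 -1;0 0 0.4 0 0 0 -1;0 0 0 0 0 0 -1;0 0 0 0 0 0 -1'; python3 plan.py 0.455 -0.0042 0.084 10
```

```text
time: 9.03
eef_pos: [0.4618, -0.0075, 0.1045]
ee_rot: [0.997, 0.083, 0.004, 0.0]
wrist_force: [-0.3, -0.0, -0.6]
width: 0.0175
t 9.03 pos [ 0.4618 -0.0075  0.1045] yaw 9.54 tilt [0.42 0.02] width 0.0175 F [-0.3 -0.  -0.6]
turn total [ 0.01 -0.07 -0.08]  shift in present axes [-0.21 -0.15  0.68]  shift in final axes [-0.2  -0.15  0.68] world mm [ -6.8   3.3 -20.5]
```

```bash
python3 -m jog '-0.2 -0.15 0.15 0 -0.07 -0.08 -1;0 0 0.15 0 0 0 -1;0 0 0 0 0 0 -1;0 0 0 0 0 0 -1'; python3 plan.py 0.455 -0.0042 0.084 10
```

```text
time: 9.37
eef_pos: [0.4568, -0.0041, 0.0962]
ee_rot: [0.996, 0.087, 0.002, 0.001]
wrist_force: [-1.3, -0.1, -1.2]
width: 0.0172
t 9.37 pos [ 0.4568 -0.0041  0.0962] yaw 9.96 tilt [ 0.18 -0.06] width 0.0172 F [-1.3 -0.1 -1.2]
turn total [ 0.01 -0.03 -0.01]  shift in present axes [-0.06 -0.01  0.41]  shift in final axes [-0.06 -0.01  0.41] world mm [ -1.8  -0.1 -12.2]
```

```bash
python3 -m jog '-0.06 -0.03 0.15 0 -0.03 0 -1;0 0 0.12 0 0 0 -1;0 0 0 0 0 0 -1;0 0 0 0 0 0 -1'; python3 plan.py 0.455 -0.0042 0.084 10; python3 snap.py w4; python3 held.py w4
```

```text
time: 9.7
eef_pos: [0.4553, -0.0034, 0.0881]
ee_rot: [0.996, 0.087, 0.001, 0.001]
wrist_force: [0.0, -0.0, -1.6]
width: 0.0171
t 9.70 pos [ 0.4553 -0.0034  0.0881] yaw 9.96 tilt [ 0.1 -0.1] width 0.0171 F [ 0.  -0.  -1.6]
turn total [ 0.02 -0.01 -0.01]  shift in present axes [-0.02  0.02  0.14]  shift in final axes [-0.02  0.02  0.14] world mm [-0.3 -0.8 -4.1]
9.7 [ 0.4553 -0.0034  0.0881]
held bar (array([454.9,  -2.7]), array([ 28.1, 157.8]), 10.0) z [0.0578 0.059  0.0601]
tool frame: x [-14.2  13.4] y [-79.7  77.2] (array([-0.3, -0.9]), array([157.8,  28.1]), 89.9)
end 1 533 z 28.6
end -1 3552 z 29.2
knife 355 (array([454.3,  -3.1]), array([60.1,  6.6]), 9.6)
```

```bash
python3 -m jog '0 0.03 0.1 0 0 0 -1;0 0 0.04 0 0 0 -1;0 0 0 0 0 0 -1'; python3 plan.py 0.455 -0.0042 0.083 10;python3 -m jog '0 0 0.03 0 0 0 -1;0 0 0 0 0 0 -1'; python3 plan.py 0.455 -0.0042 0.083 10
```

```text
time: 10.0
eef_pos: [0.4558, -0.0045, 0.0837]
ee_rot: [0.996, 0.087, 0.001, 0.001]
wrist_force: [-0.5, -1.3, -2.1]
width: 0.0174
t 10.00 pos [ 0.4558 -0.0045  0.0837] yaw 9.95 tilt [ 0.14 -0.1 ] width 0.0174 F [-0.5 -1.3 -2.1]
turn total [ 0.02 -0.02 -0.01]  shift in present axes [-0.03 -0.01  0.02]  shift in final axes [-0.03 -0.01  0.02] world mm [-0.8  0.3 -0.7]
time: 10.17
eef_pos: [0.4559, -0.0045, 0.083]
ee_rot: [0.996, 0.087, 0.001, 0.001]
wrist_force: [-0.6, 0.5, -0.6]
width: 0.0172
t 10.17 pos [ 0.4559 -0.0045  0.083 ] yaw 9.94 tilt [ 0.15 -0.11] width 0.0172 F [-0.6  0.5 -0.6]
turn total [ 0.02 -0.02 -0.01]  shift in present axes [-0.03 -0.02 -0.  ]  shift in final axes [-0.03 -0.02 -0.  ] world mm [-0.9  0.3  0. ]
```

```bash
python3 -m jog '0 0 0.01 0 0 0 -1;0 0 0 0 0 0 -0.6;0 0 0 0 0 0 -0.4;0 0 0 0 0 0 -0.2;0 0 0 0 0 0 0;0 0 0 0 0 0 0;0 0 0 0 0 0 0;0 0 0 0 0 0 0;0 0 0 0 0 0 0;0 0 0 0 0 0 0;0 0 0 0 0 0 0;0 0 0 0 0 0 0'; python3 plan.py 0.455 -0.0042 0.083 10;python3 snap.py w5; python3 held.py w5
```

```text
time: 11.17
eef_pos: [0.4576, -0.0041, 0.0835]
ee_rot: [0.996, 0.087, 0.003, 0.001]
wrist_force: [-0.3, -0.3, 0.2]
width: 0.0426
t 11.17 pos [ 0.4576 -0.0041  0.0835] yaw 9.94 tilt [ 0.38 -0.07] width 0.0426 F [-0.3 -0.3  0.2]
turn total [ 0.02 -0.06 -0.01]  shift in present axes [-0.08 -0.01  0.02]  shift in final axes [-0.08 -0.01  0.02] world mm [-2.6 -0.1 -0.5]
11.1667 [ 0.4576 -0.0041  0.0835]
held bar (array([455.3,  -1.9]), array([27.7, 96.5]), 10.3) z [0.0469 0.0499 0.0621]
tool frame: x [-15.9  11.8] y [-49.9  44.9] (array([-2. , -2.6]), array([96.6, 27.7]), 89.5)
end 1 361 z 21.9
end -1 1331 z 34.6
knife 1185 (array([450.1,  19.3]), array([59.8, 52.1]), 10.1)
```

View pics/w5.png

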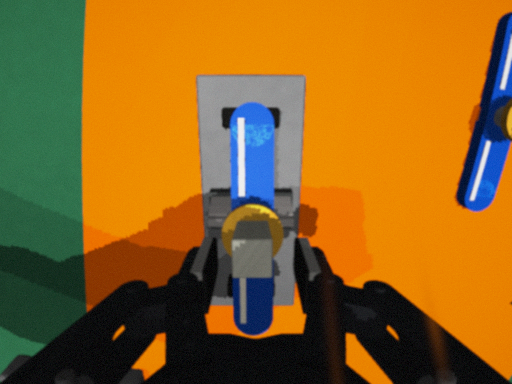

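```bash
cat >tip.py <<'E'
from h import *
import pickle,sys
s,f=pickle.load(open(sys.argv[1]+".pkl","rb"));W=cloud(f,s)
hsv=cv2.cvtColor(f["frame"],cv2.COLOR_BGR2HSV)
m=(hsv[...,0]>100)&(hsv[...,0]<125)&(hsv[...,1]>120)&(W[...,2]<.1)&(W[...,2]>.015)&(np.hypot(W[...,0]-.455,W[...,1]+.004)<.1)
m=cv2.erode(m.astype(np.uint8),np.ones((5,5)))>0
P=W[m];a=np.radians(100);u=np.array([np.cos(a),np.sin(a)]);t=(P[:,:2]-[.455,-.0037])@u
c=np.polyfit(t,P[:,2],1);r=P[:,2]-np.polyval(c,t);k=abs(r)<.003;c=np.polyfit(t[k],P[k,2],1)
th=np.arctan(c[0]);print("tilt deg",np.degrees(th),"bar-top height over knife",c[1],"(engaged level: .054)","centre-line thickness",c[1]*np.cos(th)-.045*np.cos(th),"extent",np.percentile(t,[.3,99.7]),"resid",r[k].std())
E
python3 tip.py w5; python3 -m jog '0 0 0 0 0 0 0;0 0 0 0 0 0 0;0 0 0 0 0 0 0'; python3 snap.py w5b; python3 tip.py w5b; python3 snap.py s5 scene; python3 snap.py t5 top; python3 tip.py s5; python3 tip.py t5
```

```text
tilt deg -10.648450527658106 bar-top height over knife 0.05462148699402128 (engaged level: .054) centre-line thickness 0.009455799643864067 extent [-0.07328583  0.07827867] resid 0.0006429452021745769
time: 11.47
eef_pos: [0.4575, -0.0042, 0.0835]
ee_rot: [0.996, 0.087, 0.003, 0.001]
wrist_force: [-0.1, 0.4, -1.1]
width: 0.0425
11.4667 [ 0.4575 -0.0042  0.0835]
tilt deg -10.673494376410446 bar-top height over knife 0.05461805152635809 (engaged level: .054) centre-line thickness 0.009451645603330311 extent [-0.07324317  0.07827159] resid 0.0006499576069213017
11.5167 [ 0.4575 -0.0041  0.0835]
11.5667 [ 0.4575 -0.0041  0.0835]
tilt deg -10.680123583501512 bar-top height over knife 0.056216444087044515 (engaged level: .054) centre-line thickness 0.011022143272912774 extent [-0.06417648  0.06744383] resid 0.0015307465163947505Traceback (most recent call last):
  File "tip.py", line 8, in <module>
    c=np.polyfit(t,P[:,2],1);r=P[:,2]-np.polyval(c,t);k=abs(r)<.003;c=np.polyfit(t[k],P[k,2],1)
    raise TypeError("expected non-empty vector for x")
TypeError: expected non-empty vector for x
```

```bash
python3 -m jog '-0.05 -0.15 -0.1 0 0 0 0;0 -0.15 0 0 0 0 0;0 0 0 0 0 0 0;0 0 0 0 0 0 0'; python3 plan.py 0.455 0.006 0.087 10; python3 snap.py w6; python3 meas.py w6 .075 .11 .4 .52 -.05 .06
```

```text
time: 11.95
eef_pos: [0.4541, 0.0056, 0.0869]
ee_rot: [0.996, 0.087, 0.003, 0.001]
wrist_force: [-0.6, -0.4, -0.2]
width: 0.043
t 11.95 pos [0.4541 0.0056 0.0869] yaw 9.96 tilt [ 0.37 -0.06] width 0.0430 F [-0.6 -0.4 -0.2]
turn total [ 0.02 -0.06 -0.01]  shift in present axes [ 0.03 -0.01 -0.  ]  shift in final axes [ 0.03 -0.01 -0.  ] world mm [0.9 0.4 0.1]
11.95 [0.4541 0.0056 0.0869]
bar (array([635.5, 101.9]), array([ 29.4, 154.4]), 6.5) z [0.004  0.0117 0.0131]
bar (array([447. ,  40.1]), array([35. , 71.5]), 11.8) z [0.0397 0.0456 0.0515]
bar (array([462.3, -58.8]), array([32.7, 39.2]), 8.0) z [0.0617 0.0648 0.068 ]
top [226, 220, 60, 50, 1691] (array([454.2,   4.9]), array([35.9, 30.1]), 11.0) z 0.0781
top [184, 237, 34, 55, 603] (array([430.9,   4.1]), array([14.6, 22.8]), 48.2) z 0.1018
top [293, 237, 35, 55, 567] (array([476.,  12.]), array([22.9, 13.9]), 61.2) z 0.1019
```

View pics/w6.png

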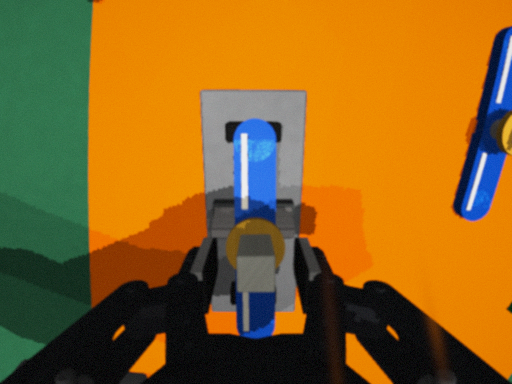

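```bash
python3 -m jog '0 0 0 0 0 0 -1;0 0 0 0 0 0 -1;0 0 0 0 0 0 -1;0 0 0 0 0 0 -1;0 0 0 0 0 0 -1;0 0 -0.4 0 0 0 -1;0 0 -1 0 0 0 -1;0 0 -1 0 0 0 -1;0 0 -1 0 0 0 -1;0 0 0 0 0 0.8 -1;0 0 0 0 0 0.8 -1;0 0 0 0 0 0 -1' 60; python3 plan.py 0.546 0.333 0.15 0
```

```text
time: 13.0
eef_pos: [0.4506, 0.0045, 0.1906]
ee_rot: [1.0, -0.001, -0.001, 0.0]
wrist_force: [-0.0, 1.1, -2.3]
width: 0.0172
t 13.00 pos [0.4506 0.0045 0.1906] yaw -0.10 tilt [-0.16 -0.06] width 0.0172 F [-0.   1.1 -2.3]
turn total [ 0.01  0.03 -0.02]  shift in present axes [  3.16 -10.96   1.33]  shift in final axes [  3.18 -10.95   1.35] world mm [ 95.4 328.5 -40.6]
```

```bash
python3 -m jog '0.3 -1 0 0 0 0 -1;0.3 -1 0 0 0 0 -1;0.3 -1 0 0 0 0 -1;0.3 -1 0 0 0 0 -1;0.3 -1 0 0 0 0 -1;0.3 -1 0 0 0 0 -1;0.3 -1 0 0 0 0 -1;0.3 -1 0 0 0 0 -1;0.3 -1 0 0 0 0 -1;0.3 -1 0 0 0 0 -1;0 -0.5 0 0 0 0 -1;0 0 0 0 0 0 -1'; python3 plan.py 0.546 0.333 0.15 0
```

```text
time: 14.0
eef_pos: [0.5367, 0.3237, 0.1712]
ee_rot: [1.0, 0.005, -0.015, 0.008]
wrist_force: [-1.1, 0.9, -1.9]
width: 0.0172
t 14.00 pos [0.5367 0.3237 0.1712] yaw 0.58 tilt [-1.69 -0.91] width 0.0172 F [-1.1  0.9 -1.9]
turn total [0.15 0.28 0.1 ]  shift in present axes [ 0.33 -0.32  0.69]  shift in final axes [ 0.31 -0.31  0.71] world mm [  9.3   9.3 -21.2]
```

```bash
python3 -m jog '0.3 -0.3 0.3 0.15 0.28 0.1 -1;0 0 0.6 0 0 0 -1;0 0 0 0 0 0 -1;0 0 0 0 0 0 -1'; python3 plan.py 0.546 0.333 0.064 0; python3 snap.py w7
```

```text
time: 14.33
eef_pos: [0.5437, 0.3298, 0.1389]
ee_rot: [1.0, 0.003, -0.003, 0.003]
wrist_force: [0.6, 0.6, -1.4]
width: 0.0172
t 14.33 pos [0.5437 0.3298 0.1389] yaw 0.38 tilt [-0.33 -0.36] width 0.0172 F [ 0.6  0.6 -1.4]
turn total [0.06 0.05 0.06]  shift in present axes [ 0.09 -0.12  2.5 ]  shift in final axes [ 0.08 -0.11  2.5 ] world mm [  2.3   3.2 -74.9]
14.3333 [0.5437 0.3298 0.1389]
```

View pics/w7.png

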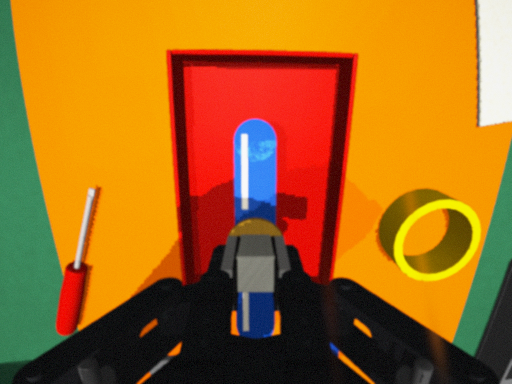

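```bash
python3 -m jog '0.08 -0.1 0.5 0.06 0.05 0 -1;0 0 0.7 0 0 0 -1;0 0 0.7 0 0 0 -1;0 0 0.4 0 0 0 -1;0 0 0 0 0 0 -1;0 0 0 0 0 0 -1'; python3 plan.py 0.546 0.333 0.064 0
```

```text
time: 14.88
eef_pos: [0.5502, 0.3266, 0.0724]
ee_rot: [1.0, 0.0, 0.003, 0.001]
wrist_force: [-0.5, 0.8, -2.7]
width: 0.0171
t 14.88 pos [0.5502 0.3266 0.0724] yaw 0.05 tilt [ 0.3  -0.12] width 0.0171 F [-0.5  0.8 -2.7]
turn total [ 0.02 -0.05  0.01]  shift in present axes [-0.14 -0.21  0.28]  shift in final axes [-0.14 -0.21  0.28] world mm [-4.2  6.4 -8.4]
```

```bash
python3 -m jog '-0.14 -0.2 0.2 0 0 0 -1;0 0 0.1 0 0 0 -1;0 0 0 0 0 0 -1;0 0 0 0 0 0 -0.4;0 0 0 0 0 0 0;0 0 0 0 0 0 0;0 0 0 0 0 0 0;0 0 -0.3 0 0 0 0;0 0 -0.8 0 0 0 0;0 0 -1 0 0 0 0;0 0 -1 0 0 0 0;0 0 0 0 0 0 0'; python3 plan.py 0.546 0.333 0.064 0;python3 snap.py w8; python3 snap.py s8 scene; python3 meas.py w8 .05 .12 .4 .7 .2 .45
```

```text
time: 15.88
eef_pos: [0.5477, 0.3357, 0.1681]
ee_rot: [1.0, 0.001, 0.007, -0.002]
wrist_force: [0.7, 0.8, 1.9]
width: 0.0428
t 15.88 pos [0.5477 0.3357 0.1681] yaw 0.06 tilt [0.82 0.28] width 0.0428 F [0.7 0.8 1.9]
turn total [-0.05 -0.14  0.01]  shift in present axes [-0.11  0.11  3.47]  shift in final axes [-0.06  0.09  3.47] world mm [  -1.7   -2.7 -104.1]
15.8833 [0.5477 0.3357 0.1681]
15.9333 [0.5467 0.3348 0.1657]
bar (array([547.1, 369.2]), array([26.1, 69.2]), 0.5) z [0.0149 0.0161 0.0172]
bar (array([547.3, 274.1]), array([53.8, 25.4]), 89.2) z [0.0147 0.0159 0.017 ]
top [244, 194, 20, 28, 542] (array([547.4, 325.5]), array([17.7, 16.8]), 0.5) z 0.0796
```

View pics/w8.png

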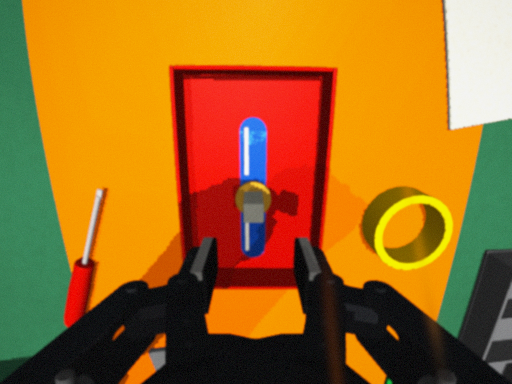

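```bash
python3 plan.py 0.64 0.11 0.19 6; python3 -m jog '0.2 0.9 -0.1 0 0 -0.5 1;0.4 0.9 -0.1 0 0 -0.5 1;0.4 1 0 0 0 0 1;0.4 1 0 0 0 0 1;0.4 1 0 0 0 0 1;0.4 1 0 0 0 0 1;0.2 1 0 0 0 0 1;0 0 0 0 0 0 1;0 0 0 0 0 0 1'; python3 plan.py 0.64 0.11 0.19 6
```

```text
t 15.98 pos [0.5456 0.3337 0.1632] yaw 0.07 tilt [ 0.44 -0.02] width 0.0428 F [-0.1  0.3 -0.9]
turn total [ 0.01 -0.07 -0.99]  shift in present axes [ 3.15  7.46 -0.87]  shift in final axes [ 2.35  7.74 -0.89] world mm [  94.4 -223.7   26.8]
time: 16.73
eef_pos: [0.632, 0.1285, 0.1588]
ee_rot: [0.998, 0.06, -0.006, 0.003]
wrist_force: [-0.3, 1.1, -0.2]
width: 0.0857
t 16.73 pos [0.632  0.1285 0.1588] yaw 6.83 tilt [-0.72 -0.37] width 0.0857 F [-0.3  1.1 -0.2]
turn total [0.05 0.13 0.14]  shift in present axes [ 0.18  0.65 -1.04]  shift in final axes [ 0.2   0.64 -1.04] world mm [  8.  -18.5  31.2]
```

```bash
python3 -m jog '0.1 0.5 -0.5 0.05 0.13 0.14 1;0 0 0 0 0 0 1;0 0 0 0 0 0 1'; python3 snap.py w9; python3 meas.py w9 .071 .085 .5 .8 0 .2; python3 meas.py w9 .042 .05 .4 .52 -.1 .1;python3 plan.py 0.64 0.1 0.1 6
```

```text
time: 16.98
eef_pos: [0.6342, 0.1137, 0.1699]
ee_rot: [0.999, 0.052, -0.004, 0.0]
wrist_force: [-1.1, 0.1, -1.3]
width: 0.0853
16.9833 [0.6342 0.1137 0.1699]
bar (array([548.2, 264.7]), array([27.9, 39.7]), 2.6) z [0.0139 0.0158 0.0172]
bar (array([632.3, 148.2]), array([25.8, 69.1]), 5.4) z [0.0109 0.0121 0.0132]
bar (array([641.2,  61. ]), array([24.8, 68.6]), 5.4) z [0.0108 0.0119 0.0131]
top [248, 199, 21, 21, 418] (array([636.9, 103.5]), array([18. , 18.5]), 5.8) z 0.076
bar (array([548.2, 264.7]), array([27.9, 39.7]), 2.6) z [0.0139 0.0158 0.0172]
bar (array([632.3, 148.2]), array([25.8, 69.1]), 5.4) z [0.0109 0.0121 0.0132]
bar (array([641.2,  61. ]), array([24.8, 68.6]), 5.4) z [0.0108 0.0119 0.0131]
top [64, 268, 51, 7, 288] (array([453.5,  -3.4]), array([60.7,  7.7]), 10.2) z 0.0447
t 17.03 pos [0.6347 0.1133 0.1703] yaw 5.97 tilt [-0.38 -0.1 ] width 0.0854 F [ 0.  -0.8 -0.4]
turn total [ 0.01  0.06 -0.  ]  shift in present axes [0.14 0.46 2.34]  shift in final axes [0.13 0.46 2.34] world mm [  5.3 -13.3 -70.3]
```

View pics/w9.png

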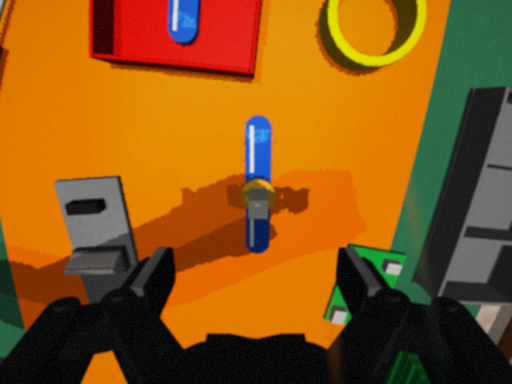

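```bash
python3 -m jog '0.05 0.3 0.5 0 0.06 0 1;0 0 0.8 0 0 0 1;0 0 0.8 0 0 0 1;0 0 0 0 0 0 1;0 0 0 0 0 0 1'; python3 plan.py 0.6369 0.104 0.041 5.6
```

```text
time: 17.45
eef_pos: [0.6346, 0.1143, 0.1048]
ee_rot: [0.998, 0.058, -0.0, -0.002]
wrist_force: [0.6, 0.4, -0.1]
width: 0.0852
t 17.45 pos [0.6346 0.1143 0.1048] yaw 6.70 tilt [-0.06  0.23] width 0.0852 F [ 0.6  0.4 -0.1]
turn total [-0.04  0.01  0.18]  shift in present axes [0.04 0.36 2.13]  shift in final axes [0.04 0.35 2.13] world mm [  2.3 -10.3 -63.8]
```

```bash
python3 -m jog '0.04 0.35 0.1 0 0 0.18 1;0 0.05 0.5 0 0 0 1;0 0.05 0.5 0 0 0 1;0 0 0 0 0 0 1;0 0 0 0 0 0 1'; python3 plan.py 0.6369 0.104 0.041 5.6
```

```text
time: 17.87
eef_pos: [0.6404, 0.1037, 0.076]
ee_rot: [0.999, 0.049, 0.004, -0.003]
wrist_force: [-0.1, 0.1, 1.0]
width: 0.0852
t 17.87 pos [0.6404 0.1037 0.076 ] yaw 5.67 tilt [0.39 0.4 ] width 0.0852 F [-0.1  0.1  1. ]
turn total [-0.06 -0.07  0.01]  shift in present axes [-0.12 -0.01  1.17]  shift in final axes [-0.11 -0.02  1.17] world mm [ -3.5   0.3 -35. ]
```

```bash
python3 -m jog '-0.1 0 0.4 -0.06 -0.07 0 1;0 0 0.4 0 0 0 1;0 0 0.3 0 0 0 1;0 0 0 0 0 0 1;0 0 0 0 0 0 1'; python3 plan.py 0.6369 0.104 0.041 5.6
```

```text
time: 18.28
eef_pos: [0.6396, 0.1041, 0.0437]
ee_rot: [0.999, 0.049, 0.003, -0.0]
wrist_force: [-0.1, 0.8, 1.0]
width: 0.0854
t 18.28 pos [0.6396 0.1041 0.0437] yaw 5.62 tilt [0.33 0.03] width 0.0854 F [-0.1  0.8  1. ]
turn total [ 0.   -0.05  0.  ]  shift in present axes [-0.09 -0.01  0.09]  shift in final axes [-0.09 -0.01  0.09] world mm [-2.7 -0.1 -2.7]
```

```bash
python3 -m jog '-0.09 0 0.1 0 -0.05 0 0;0 0 0 0 0 0 -0.5;0 0 0 0 0 0 -1;0 0 0 0 0 0 -1;0 0 0 0 0 0 -1;0 0 0 0 0 0 -1;0 0 0 0 0 0 -1;0 0 0 0 0 0 -1' 60; python3 plan.py 0.6369 0.104 0.041 5.6
```

```text
time: 18.95
eef_pos: [0.6369, 0.1042, 0.0411]
ee_rot: [0.999, 0.049, 0.0, -0.0]
wrist_force: [0.3, 0.3, -0.2]
width: 0.0173
t 18.95 pos [0.6369 0.1042 0.0411] yaw 5.64 tilt [0.04 0.02] width 0.0173 F [ 0.3  0.3 -0.2]
turn total [-0.   -0.01  0.01]  shift in present axes [0.   0.01 0.  ]  shift in final axes [0.   0.01 0.  ] world mm [ 0.  -0.2 -0.1]
```

Same grip height as before (0.0411). Lift and carry to the knife.

```bash
python3 -m jog '0 0 -0.5 0 0 0 -1;0 0 -1 0 0 0 -1;0 0 -1 0 0 0 -1;0 0 -1 0 0 -0.4 -1;0 0 -0.4 0 0 -0.4 -1;0 0 0 0 0 0 -1;0 0 0 0 0 0 -1'; python3 plan.py 0.455 -0.004 0.13 10
```

```text
time: 19.53
eef_pos: [0.6327, 0.1024, 0.1568]
ee_rot: [0.996, 0.092, -0.007, 0.001]
wrist_force: [-0.5, 0.1, -2.6]
width: 0.0174
t 19.53 pos [0.6327 0.1024 0.1568] yaw 10.60 tilt [-0.74 -0.19] width 0.0174 F [-0.5  0.1 -2.6]
turn total [0.01 0.13 0.1 ]  shift in present axes [-6.46  2.39  0.98]  shift in final axes [-6.45  2.46  0.89] world mm [-177.7 -106.4  -26.8]
```

```bash
python3 -m jog '-0.8 0.3 0 0 0.13 0.1 -1;-0.9 0.35 0 0 0 0 -1;-0.9 0.35 0 0 0 0 -1;-0.9 0.35 0 0 0 0 -1;-0.9 0.35 0 0 0 0 -1;-0.9 0.3 0 0 0 0 -1;-0.6 0.2 0 0 0 0 -1;-0.2 0 0 0 0 0 -1;0 0 0 0 0 0 -1;0 0 0 0 0 0 -1'; python3 plan.py 0.455 -0.004 0.12 10
```

```text
time: 20.37
eef_pos: [0.4458, 0.001, 0.1426]
ee_rot: [0.997, 0.082, -0.013, -0.001]
wrist_force: [0.6, 0.2, -2.0]
width: 0.0169
t 20.37 pos [0.4458 0.001  0.1426] yaw 9.41 tilt [-1.5 -0. ] width 0.0169 F [ 0.6  0.2 -2. ]
turn total [-0.04  0.25 -0.1 ]  shift in present axes [0.29 0.22 0.74]  shift in final axes [0.27 0.22 0.75] world mm [  9.2  -5.  -22.6]
```

```bash
python3 -m jog '0.25 0.2 0.2 -0.04 0.25 -0.1 -1;0 0 0.3 0 0 0 -1;0 0 0 0 0 0 -1;0 0 0 0 0 0 -1'; python3 plan.py 0.455 -0.0042 0.098 10; python3 snap.py w10; python3 held.py w10
```

```text
time: 20.7
eef_pos: [0.4591, 0.0001, 0.1258]
ee_rot: [0.996, 0.088, 0.003, -0.002]
wrist_force: [-0.6, -0.3, -3.2]
width: 0.0168
t 20.70 pos [4.591e-01 1.000e-04 1.258e-01] yaw 10.15 tilt [0.28 0.26] width 0.0168 F [-0.6 -0.3 -3.2]
turn total [-0.03 -0.05  0.02]  shift in present axes [-0.16  0.12  0.92]  shift in final axes [-0.16  0.12  0.93] world mm [ -4.1  -4.3 -27.8]
20.7 [4.591e-01 1.000e-04 1.258e-01]
held bar (array([4.591e+02, 2.000e-01]), array([ 28. , 158.3]), 10.3) z [0.0959 0.097  0.098 ]
tool frame: x [-14.   13.7] y [-79.2  78.3] (array([-0.1, -0. ]), array([158.3,  28. ]), 89.9)
end 1 516 z 28.9
end -1 3515 z 28.9
knife 212 (array([454.3,  -3.8]), array([60.2,  7.4]), 10.8)
```

View pics/w10.png

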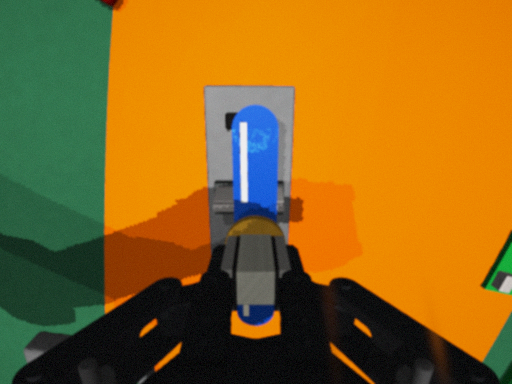

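```bash
python3 -m jog '-0.15 0.1 0.3 -0.03 -0.05 0 -1;0 0 0.3 0 0 0 -1;0 0 0.2 0 0 0 -1;0 0 0 0 0 0 -1;0 0 0 0 0 0 -1'; python3 plan.py 0.455 -0.0036 0.084 10
```

```text
time: 21.17
eef_pos: [0.4554, -0.0023, 0.0991]
ee_rot: [0.996, 0.089, -0.0, -0.001]
wrist_force: [0.8, -0.0, -2.5]
width: 0.017
t 21.17 pos [ 0.4554 -0.0023  0.0991] yaw 10.25 tilt [-0.04  0.07] width 0.0170 F [ 0.8 -0.  -2.5]
turn total [-0.01  0.01  0.04]  shift in present axes [-0.02  0.04  0.5 ]  shift in final axes [-0.02  0.04  0.5 ] world mm [ -0.4  -1.3 -15.1]
```

```bash
python3 -m jog '-0.02 0.04 0.2 0 0 0.04 -1;0 0 0.15 0 0 0 -1;0 0 0 0 0 0 -1;0 0 0 0 0 0 -1'; python3 plan.py 0.455 -0.0036 0.084 10;python3 snap.py w11; python3 held.py w11
```

```text
time: 21.5
eef_pos: [0.4551, -0.0037, 0.0875]
ee_rot: [0.996, 0.087, -0.0, -0.001]
wrist_force: [-0.6, 0.0, -2.9]
width: 0.0171
t 21.50 pos [ 0.4551 -0.0037  0.0875] yaw 9.97 tilt [-0.02  0.08] width 0.0171 F [-0.6  0.  -2.9]
turn total [-0.01  0.   -0.01]  shift in present axes [-0.   -0.    0.12]  shift in final axes [-0.   -0.    0.12] world mm [-0.1  0.1 -3.5]
21.5 [ 0.4551 -0.0037  0.0875]
held bar (array([455.1,  -3.7]), array([ 28.1, 158.4]), 10.2) z [0.0576 0.0587 0.0597]
tool frame: x [-14.   13.7] y [-79.2  78.2] (array([-0.,  0.]), array([158.4,  28.1]), 89.8)
end 1 512 z 28.9
end -1 3538 z 28.9
knife 358 (array([454.2,  -3.1]), array([60.1,  6.9]), 9.0)
```

```bash
python3 -m jog '0 0 0.1 0 0 0 -1;0 0 0.04 0 0 0 -1;0 0 0.02 0 0 0 -1;0 0 0 0 0 0 -1'; python3 plan.py 0.455 -0.0036 0.083 10
```

```text
time: 21.88
eef_pos: [0.4558, -0.0036, 0.083]
ee_rot: [0.996, 0.087, 0.001, -0.001]
wrist_force: [0.0, 0.0, -2.2]
width: 0.0173
t 21.88 pos [ 0.4558 -0.0036  0.083 ] yaw 9.96 tilt [0.08 0.08] width 0.0173 F [ 0.   0.  -2.2]
turn total [-0.01 -0.02 -0.01]  shift in present axes [-0.03 -0.01 -0.  ]  shift in final axes [-0.03 -0.01 -0.  ] world mm [-0.8  0.   0. ]
```

```bash
python3 -m jog '0 0 0.02 0 0 0 -1;0 0 0 0 0 0 -1'; python3 plan.py 0.455 -0.0036 0.083 10;  python3 -m jog '0 0 0.02 0 0 0 -1;0 0 0 0 0 0 -1'; python3 plan.py 0.455 -0.0036 0.083 10
```

```text
time: 22.05
eef_pos: [0.4559, -0.0036, 0.0831]
ee_rot: [0.996, 0.087, 0.001, -0.0]
wrist_force: [0.7, -0.2, -2.5]
width: 0.0169
t 22.05 pos [ 0.4559 -0.0036  0.0831] yaw 9.97 tilt [0.12 0.05] width 0.0169 F [ 0.7 -0.2 -2.5]
turn total [-0.   -0.02 -0.01]  shift in present axes [-0.03 -0.    0.  ]  shift in final axes [-0.03 -0.    0.  ] world mm [-0.9 -0.  -0.1]
time: 22.22
eef_pos: [0.4562, -0.0035, 0.083]
ee_rot: [0.996, 0.087, 0.002, -0.0]
wrist_force: [1.2, 0.2, -3.3]
width: 0.0171
t 22.22 pos [ 0.4562 -0.0035  0.083 ] yaw 9.97 tilt [0.17 0.04] width 0.0171 F [ 1.2  0.2 -3.3]
turn total [-0.   -0.03 -0.  ]  shift in present axes [-0.04 -0.   -0.  ]  shift in final axes [-0.04 -0.   -0.  ] world mm [-1.2 -0.1  0. ]
```

```bash
python3 -m jog '0 0 0.05 0 0 0 -1;0 0 0 0 0 0 -1'; python3 plan.py 0.455 -0.0036 0.083 10;python3 -m jog '0 0 0 0 0 0 -1;0 0 0 0 0 0 -1'; python3 plan.py 0.455 -0.0036 0.083 10
```

```text
time: 22.38
eef_pos: [0.4565, -0.0034, 0.0833]
ee_rot: [0.996, 0.087, 0.002, 0.0]
wrist_force: [-0.4, -0.6, -3.1]
width: 0.017
t 22.38 pos [ 0.4565 -0.0034  0.0833] yaw 9.98 tilt [ 0.24 -0.03] width 0.0170 F [-0.4 -0.6 -3.1]
turn total [ 0.01 -0.04 -0.  ]  shift in present axes [-0.05 -0.    0.01]  shift in final axes [-0.05 -0.    0.01] world mm [-1.5 -0.2 -0.3]
time: 22.55
eef_pos: [0.4568, -0.0033, 0.0832]
ee_rot: [0.996, 0.087, 0.003, 0.0]
wrist_force: [0.2, -0.1, -2.7]
width: 0.0172
t 22.55 pos [ 0.4568 -0.0033  0.0832] yaw 9.98 tilt [ 0.29 -0.02] width 0.0172 F [ 0.2 -0.1 -2.7]
turn total [ 0.01 -0.05 -0.  ]  shift in present axes [-0.06 -0.    0.01]  shift in final axes [-0.06 -0.    0.01] world mm [-1.8 -0.3 -0.2]
```

```bash
python3 -m jog '-0.05 0 0.08 0 -0.05 0 -1;0 0 0.04 0 0 0 -1'; python3 plan.py 0.455 -0.0036 0.083 10;python3 -m jog '0 0 0 0 0 0 -1'; python3 plan.py 0.455 -0.0036 0.083 10
```

```text
time: 22.72
eef_pos: [0.4569, -0.0033, 0.0829]
ee_rot: [0.996, 0.087, 0.002, 0.002]
wrist_force: [-3.7, -0.6, 12.4]
width: 0.0173
t 22.72 pos [ 0.4569 -0.0033  0.0829] yaw 9.98 tilt [ 0.2  -0.18] width 0.0173 F [-3.7 -0.6 12.4]
turn total [ 0.03 -0.03 -0.  ]  shift in present axes [-0.06 -0.   -0.  ]  shift in final axes [-0.06 -0.   -0.  ] world mm [-1.9 -0.3  0.1]
time: 22.8
eef_pos: [0.4569, -0.0032, 0.0833]
ee_rot: [0.996, 0.087, 0.002, 0.002]
wrist_force: [1.0, 0.3, -3.0]
width: 0.0174
t 22.80 pos [ 0.4569 -0.0032  0.0833] yaw 9.99 tilt [ 0.22 -0.19] width 0.0174 F [ 1.   0.3 -3. ]
turn total [ 0.04 -0.03 -0.  ]  shift in present axes [-0.06  0.    0.01]  shift in final axes [-0.06  0.    0.01] world mm [-1.9 -0.4 -0.3]
```

Contact at 0.083, as expected for the notch seated. Release.

```bash
python3 -m jog '0 0 0.02 0 0 0 -0.6;0 0 0 0 0 0 -0.4;0 0 0 0 0 0 -0.2;0 0 0 0 0 0 0;0 0 0 0 0 0 0;0 0 0 0 0 0 0;0 0 0 0 0 0 0;0 0 0 0 0 0 0;0 0 0 0 0 0 0;0 0 0 0 0 0 0;0 0 0 0 0 0 0;0 0 0 0 0 0 0'; python3 plan.py 0.455 -0.0042 0.083 10;python3 snap.py w12; python3 tip.py w12;  python3 -m jog '0 0 0 0 0 0 0;0 0 0 0 0 0 0;0 0 0 0 0 0 0;0 0 0 0 0 0 0;0 0 0 0 0 0 0'; python3 snap.py w13; python3 tip.py w13; python3 held.py w13
```

```text
time: 23.8
eef_pos: [0.458, -0.0032, 0.0817]
ee_rot: [0.996, 0.087, 0.002, 0.001]
wrist_force: [0.3, -0.2, -0.6]
width: 0.0427
t 23.80 pos [ 0.458  -0.0032  0.0817] yaw 9.96 tilt [ 0.28 -0.13] width 0.0427 F [ 0.3 -0.2 -0.6]
turn total [ 0.03 -0.04 -0.01]  shift in present axes [-0.11  0.02 -0.04]  shift in final axes [-0.11  0.02 -0.04] world mm [-3.  -1.   1.3]
23.8 [ 0.458  -0.0032  0.0817]
tilt deg 0.31892600654428455 bar-top height over knife 0.054060252083822584 (engaged level: .054) centre-line thickness 0.009060111723690215 extent [-0.07589713  0.0773805 ] resid 0.0006244802089664194
time: 24.27
eef_pos: [0.4581, -0.0032, 0.0817]
ee_rot: [0.996, 0.087, 0.002, 0.001]
wrist_force: [-0.2, -0.3, 0.1]
width: 0.0427
24.2667 [ 0.4581 -0.0032  0.0817]
tilt deg -0.07224642102522118 bar-top height over knife 0.05405808009551115 (engaged level: .054) centre-line thickness 0.009058072894499496 extent [-0.07585873  0.07735736] resid 0.0006315542967734277
held bar (array([457.2,  -3.9]), array([ 28.1, 159.2]), 10.0) z [0.053 0.054 0.055]
tool frame: x [-15.   12.6] y [-79.2  78.2] (array([-1.1,  0.4]), array([159.2,  28.1]), 89.9)
end 1 477 z 27.9
end -1 3579 z 27.6
knife 377 (array([454.2,  -3. ]), array([60.2,  6.8]), 9.1)
```

View pics/w13.png

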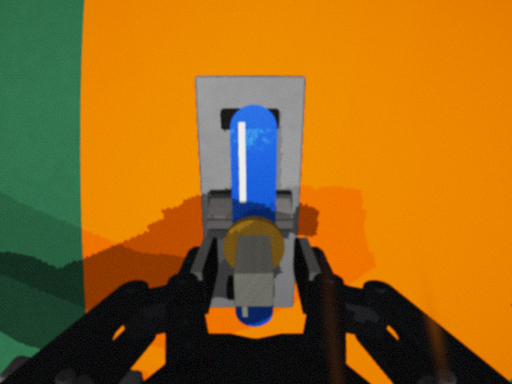

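```bash
python3 -m jog '-0.04 0 0 0 0 0 -1;0 0 0 0 0 0 -1;0 0 0 0 0 0 -1;0 0 0 0 0 0 -1;0 0 0 0 0 0 -1;0 0 -0.4 0 0 0 -1;0 0 -1 0 0 0 -1;0 0 -1 0 0 0 -1;0 0 -1 0 0 0 -1;0 0 -0.3 0 0 0 -1;0 0 0 0 0 0 -1;0 0 0 0 0 0 -1' 60; python3 plan.py 0.369 -0.398 0.18 -98.7;python3 snap.py w14; python3 held.py w14
```

```text
time: 25.32
eef_pos: [0.4516, -0.0037, 0.1934]
ee_rot: [0.996, 0.087, -0.004, 0.001]
wrist_force: [0.4, -0.0, -3.1]
width: 0.0173
t 25.32 pos [ 0.4516 -0.0037  0.1934] yaw 10.00 tilt [-0.49 -0.14] width 0.0173 F [ 0.4 -0.  -3.1]
turn total [ 0.09  0.05 18.12]  shift in present axes [-4.99 12.46  0.5 ]  shift in final axes [13.41  0.73  0.45] world mm [ -82.6 -394.3  -13.4]
25.3167 [ 0.4516 -0.0037  0.1934]
held bar (array([451.4,  -4.1]), array([ 28. , 158.8]), 9.9) z [0.1646 0.1657 0.1668]
tool frame: x [-13.8  13.8] y [-79.2  78.2] (array([-0. ,  0.2]), array([ 28. , 158.8]), 0.1)
end 1 498 z 28.2
end -1 3576 z 27.6
knife 72 (array([454.5,  -3.9]), array([60. ,  5.7]), 9.8)
```

```bash
python3 -m jog '0 1 0 0 0 0 -1;0 1 0 0 0 0 -1;-0.1 1 0 0 0 0 -1;-0.1 1 0 0 0 0 -1;-0.1 1 0 0 0 0 -1;-0.1 1 0 0 0 0 -1;0 0 0 0 0 1 -1;0 0 0 0 0 1 -1;0 0 0 0 0 1 -1;0 0 0 0 0 1 -1;0 0 0 0 0 1 -1;0 0 0 0 0 1 -1'; python3 plan.py 0.369 -0.398 0.18 -98.7
```

```text
time: 26.37
eef_pos: [0.4589, -0.1906, 0.1701]
ee_rot: [0.971, -0.237, -0.026, 0.001]
wrist_force: [-0.1, -0.5, -2.4]
width: 0.0175
t 26.37 pos [ 0.4589 -0.1906  0.1701] yaw -27.47 tilt [-2.92  0.61] width 0.0175 F [-0.1 -0.5 -2.4]
turn total [ 0.42  0.33 11.87]  shift in present axes [ 0.51  7.52 -0.25]  shift in final axes [ 7.29  1.92 -0.33] world mm [ -89.9 -207.4    9.9]
```

```bash
python3 -m jog '0 0 -0.3 0.4 0.3 1 -1;0 0.1 -0.2 0 0 1 -1;0 0.1 0 0 0 1 -1;0 0 0 0 0 1 -1;0 0 0 0 0 1 -1;0 0 0 0 0 1 -1;0 0 0 0 0 1 -1;0 0 0 0 0 1 -1;0 0 0 0 0 1 -1;0 0 0 0 0 1 -1;0 0 0 0 0 1 -1;0 0 0 0 0 0.8 -1'; python3 plan.py 0.369 -0.398 0.18 -98.7
```

```text
time: 27.37
eef_pos: [0.4406, -0.1904, 0.162]
ee_rot: [-0.63, 0.776, 0.033, -0.005]
wrist_force: [0.3, -0.9, -2.4]
width: 0.0173
t 27.37 pos [ 0.4406 -0.1904  0.162 ] yaw -101.95 tilt [-2.86  2.61] width 0.0173 F [ 0.3 -0.9 -2.4]
turn total [ 0.55  0.34 -0.53]  shift in present axes [ 7.24  0.95 -0.79]  shift in final axes [ 7.2   1.31 -0.6 ] world mm [ -71.6 -207.6   18. ]
```

```bash
python3 -m jog '0 0.1 -0.8 0.55 0.34 -0.5 -1;0 0.4 -0.6 0 0 0 -1;0 0 0 0 0 0 -1'; python3 plan.py 0.369 -0.398 0.19 -98.7
```

```text
time: 27.62
eef_pos: [0.4232, -0.1871, 0.1973]
ee_rot: [-0.65, 0.76, 0.006, -0.005]
wrist_force: [1.0, -0.4, -2.9]
width: 0.0169
t 27.62 pos [ 0.4232 -0.1871  0.1973] yaw -98.86 tilt [-0.9   0.14] width 0.0169 F [ 1.  -0.4 -2.9]
turn total [ 0.15  0.   -0.03]  shift in present axes [7.23 0.7  0.25]  shift in final axes [7.22 0.72 0.24] world mm [ -54.2 -210.9   -7.3]
```

```bash
python3 -m jog '0.8 0.2 0 0.15 0 0 -1;0.9 0.15 0 0 0 0 -1;0.9 0.1 0 0 0 0 -1;0.9 0.1 0 0 0 0 -1;0.9 0.1 0 0 0 0 -1;0.9 0.1 0 0 0 0 -1;0.9 0.1 0 0 0 0 -1;0.8 0 0 0 0 0 -1;0 0 0 0 0 0 -1;0 0 0 0 0 0 -1'; python3 plan.py 0.369 -0.398 0.12 -98.7
```

```text
time: 28.45
eef_pos: [0.3619, -0.3933, 0.1766]
ee_rot: [-0.654, 0.756, 0.014, -0.003]
wrist_force: [0.8, 0.7, -3.3]
width: 0.0173
t 28.45 pos [ 0.3619 -0.3933  0.1766] yaw -98.30 tilt [-1.31  0.92] width 0.0173 F [ 0.8  0.7 -3.3]
turn total [0.24 0.12 0.07]  shift in present axes [ 0.15 -0.3   1.88]  shift in final axes [ 0.12 -0.26  1.89] world mm [  7.1  -4.7 -56.6]
```

```bash
python3 -m jog '0.15 -0.25 0.3 0.24 0.12 0.07 -1;0 0 0.6 0 0 0 -1;0 0 0.5 0 0 0 -1;0 0 0 0 0 0 -1;0 0 0 0 0 0 -1'; python3 plan.py 0.369 -0.398 0.086 -98.7; python3 snap.py w15;python3 held.py w15; python3 rackfit.py w15
```

```text
time: 28.87
eef_pos: [0.3689, -0.3943, 0.1263]
ee_rot: [-0.652, 0.758, 0.005, 0.0]
wrist_force: [-0.0, -0.4, -1.7]
width: 0.0175
t 28.87 pos [ 0.3689 -0.3943  0.1263] yaw -98.55 tilt [-0.32  0.41] width 0.0175 F [-0.  -0.4 -1.7]
turn total [0.06 0.06 0.02]  shift in present axes [ 0.13 -0.03  1.34]  shift in final axes [ 0.12 -0.02  1.34] world mm [  0.1  -3.7 -40.3]
28.8667 [ 0.3689 -0.3943  0.1263]
held bar (array([ 367.5, -393.7]), array([ 27.5, 159. ]), 81.4) z [0.0973 0.0983 0.0993]
tool frame: x [-13.8  13.2] y [-78.1  79.3] (array([-0.3,  1.4]), array([ 27.5, 159. ]), 0.0)
end 1 529 z 28.3
end -1 3381 z 27.6
yaw -10.898053217863891
rear x 0.581371042846996 y range [-0.38646165 -0.13200319]
0.066 []
0.07 []
0.074 []
0.078 []
0.082 []
```

View pics/w15.png

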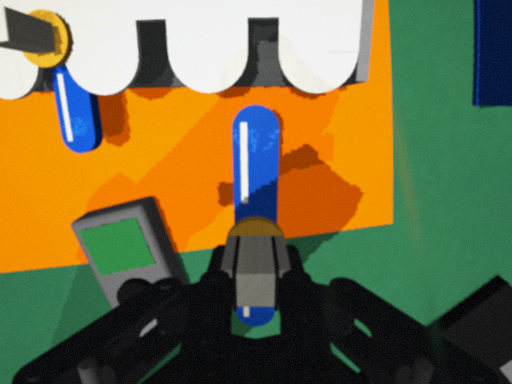

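```bash
cat >slot.py <<'E'
from h import *
import pickle,sys
s,f=pickle.load(open(sys.argv[1]+".pkl","rb"));W=cloud(f,s)
P=W[np.isfinite(W[...,0])];P=P[(abs(P[:,2]-.07)<.003)&(P[:,0]>.4)]
a=np.radians(-8.7);c,sn=np.cos(a),np.sin(a);Q=np.c_[c*P[:,0]+sn*P[:,1],-sn*P[:,0]+c*P[:,1]]
p=s["eef_pos"];T=np.array([c*p[0]+sn*p[1],-sn*p[0]+c*p[1]]);print("TCP in rack axes",T)
for x in np.arange(.524,.56,.004):
    k=np.sort(Q[abs(Q[:,0]-x)<.002][:,1]);g=np.where(np.diff(k)>.01)[0];print(round(x,3),[(round((k[i]+k[i+1])/2,4),round(k[i+1]-k[i],4)) for i in g if k[i]>-.4])
for yc in (-.3367,-.265):
    q=Q[abs(Q[:,1]-yc)<.004];
    if len(q): print("end x",yc,np.percentile(q[:,0],1))
E
python3 slot.py w15; python3 slot.py w1
```

```text
TCP in rack axes [ 0.42433005 -0.33398726]
0.524 [(np.float64(-0.3378), np.float64(0.0255)), (np.float64(-0.266), np.float64(0.0263)), (np.float64(-0.1944), np.float64(0.0241))]
0.528 [(np.float64(-0.3378), np.float64(0.0228)), (np.float64(-0.2664), np.float64(0.0229)), (np.float64(-0.1942), np.float64(0.0219))]
0.532 [(np.float64(-0.3376), np.float64(0.0209)), (np.float64(-0.2663), np.float64(0.0204))]
0.536 [(np.float64(-0.3377), np.float64(0.0198)), (np.float64(-0.2661), np.float64(0.0191)), (np.float64(-0.1914), np.float64(0.0258))]
0.54 [(np.float64(-0.3377), np.float64(0.0199)), (np.float64(-0.266), np.float64(0.0192)), (np.float64(-0.1914), np.float64(0.0337))]
0.544 [(np.float64(-0.3378), np.float64(0.0199)), (np.float64(-0.2661), np.float64(0.0196)), (np.float64(-0.191), np.float64(0.0384))]
0.548 [(np.float64(-0.3378), np.float64(0.0199)), (np.float64(-0.2666), np.float64(0.0195)), (np.float64(-0.1837), np.float64(0.0545))]
0.552 [(np.float64(-0.3379), np.float64(0.0202)), (np.float64(-0.2661), np.float64(0.0192))]
0.556 []
0.56 []
end x -0.3367 0.5568678013314843
end x -0.
[... 653 characters left out ...]
), (np.float64(-0.2662), np.float64(0.0203)), (np.float64(-0.1934), np.float64(0.0348))]
0.544 [(np.float64(-0.3374), np.float64(0.0187)), (np.float64(-0.2662), np.float64(0.0202)), (np.float64(-0.1935), np.float64(0.0371))]
0.548 [(np.float64(-0.3374), np.float64(0.0191)), (np.float64(-0.2662), np.float64(0.0202)), (np.float64(-0.1935), np.float64(0.0372))]
0.552 [(np.float64(-0.337), np.float64(0.0196)), (np.float64(-0.2663), np.float64(0.02)), (np.float64(-0.1937), np.float64(0.0344))]
0.556 [(np.float64(-0.3338), np.float64(0.0123)), (np.float64(-0.1941), np.float64(0.0314))]
0.56 [(np.float64(-0.1936), np.float64(0.0232))]
end x -0.3367 0.5583288932081922
end x -0.265 0.5572272712331776
```

```bash
python3 -m jog '0.13 0 0.4 0.06 0.06 0 -1;0 0 0.5 0 0 0 -1;0 0 0.4 0 0 0 -1;0 0 0 0 0 0 -1;0 0 0 0 0 0 -1'; python3 plan.py 0.3680 -0.3979 0.086 -98.7
```

```text
time: 29.33
eef_pos: [0.3722, -0.3975, 0.0895]
ee_rot: [-0.654, 0.756, -0.003, 0.001]
wrist_force: [0.2, -0.4, -2.6]
width: 0.0176
t 29.33 pos [ 0.3722 -0.3975  0.0895] yaw -98.28 tilt [ 0.3 -0.2] width 0.0176 F [ 0.2 -0.4 -2.6]
turn total [-0.05 -0.03  0.07]  shift in present axes [0.03 0.14 0.12]  shift in final axes [0.03 0.14 0.12] world mm [-4.2 -0.4 -3.5]
```

```bash
python3 -m jog '0.03 0 0.1 -0.05 -0.03 0.07 -1;0 -0.4 0 0 0 0 -1;0 -0.6 0 0 0 0 -1;0 -0.6 0 0 0 0 -1;0 0 0 0 0 0 -1;0 0 0 0 0 0 -1'; python3 plan.py 0.4923 -0.4169 0.086 -98.7
```

```text
time: 29.83
eef_pos: [0.4224, -0.4078, 0.0916]
ee_rot: [-0.65, 0.76, -0.003, 0.0]
wrist_force: [-1.8, 0.5, -5.3]
width: 0.0173
t 29.83 pos [ 0.4224 -0.4078  0.0916] yaw -98.86 tilt [ 0.22 -0.22] width 0.0173 F [-1.8  0.5 -5.3]
turn total [-0.04 -0.03 -0.03]  shift in present axes [-0.06 -2.35  0.2 ]  shift in final axes [-0.05 -2.35  0.19] world mm [69.9 -9.1 -5.6]
```

```bash
python3 -m jog '-0.05 0 0.2 -0.04 -0.03 -0.03 -1;0 0 0.1 0 0 0 -1;0 0 0 0 0 0 -1;0 0 0 0 0 0 -1'; python3 plan.py 0.4923 -0.4169 0.086 -98.7; python3 snap.py w16; python3 slot.py w16; python3 held.py w16
```

```text
time: 30.17
eef_pos: [0.4209, -0.4062, 0.0827]
ee_rot: [-0.651, 0.759, 0.0, -0.0]
wrist_force: [0.3, 0.0, -2.5]
width: 0.0171
t 30.17 pos [ 0.4209 -0.4062  0.0827] yaw -98.75 tilt [-0.06 -0.  ] width 0.0171 F [ 0.3  0.  -2.5]
turn total [ 0.01 -0.   -0.01]  shift in present axes [-0.01 -2.41 -0.11]  shift in final axes [-0.01 -2.41 -0.11] world mm [ 71.4 -10.7   3.3]
30.1667 [ 0.4209 -0.4062  0.0827]
TCP in rack axes [ 0.47747537 -0.33789285]
0.524 [(np.float64(-0.338), np.float64(0.0256)), (np.float64(-0.266), np.float64(0.0254))]
0.528 [(np.float64(-0.3383), np.float64(0.0227)), (np.float64(-0.2666), np.float64(0.0216)), (np.float64(-0.1941), np.float64(0.0218))]
0.532 [(np.float64(-0.338), np.float64(0.0209)), (np.float64(-0.2662), np.float64(0.0197))]
0.536 [(np.float64(-0.338), np.float64(0.0207)), (np.float64(-0.2658), np.float64(0.0188))]
0.54 [(np.float64(-0.3379), np.float64(0.0203)), (np.float64(-0.2662), np.float64(0.0189))]
0.544 [(np.float64(-0.3381), np.float64(0.0203)), (np.float64(-0.2662), np.float64(0.0196))]
0.548 [(np.float64(-0.338), np.float64(0.0203)), (np.float64(-0.2664), np.float64(0.0192))]
0.552 [(np.float64(-0.338), np.float64(0.0201)), (np.float64(-0.266), np.float64(0.019))]
0.556 []
0.56 []
end x -0.3367 0.5575872598001685
end x -0.265 0.5570998868778816
held bar (array([ 420.1, -405.7]), array([ 27.4, 159. ]), 81.4) z [0.0538 0.0549 0.056 ]
tool frame: x [-13.8  12.9] y [-78.7  79.6] (array([-0.4,  0.8]), array([159. ,  27.4]), 89.9)
end 1 532 z 28.4
end -1 3001 z 27.6
```

View pics/w16.png

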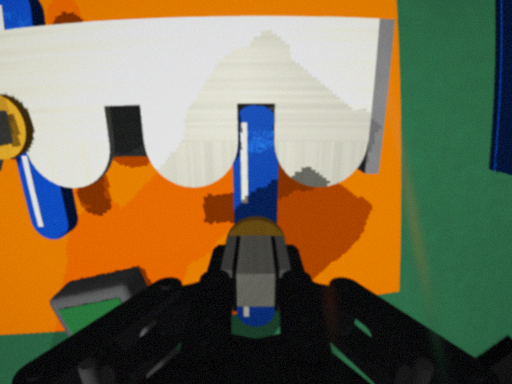

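```bash
python3 -m jog '0 -0.4 0 0 0 0 -1;0 -0.4 0 0 0 0 -1;0 -0.4 0.05 0 0 0 -1;0 0 0 0 0 0 -1;0 0 0 0 0 0 -1'; python3 plan.py 0.4923 -0.4169 0.085 -98.7
```

```text
time: 30.63
eef_pos: [0.4538, -0.4129, 0.0812]
ee_rot: [-0.649, 0.761, 0.002, -0.001]
wrist_force: [0.0, 0.3, -2.0]
width: 0.017
t 30.63 pos [ 0.4538 -0.4129  0.0812] yaw -99.03 tilt [-0.24  0.03] width 0.0170 F [ 0.   0.3 -2. ]
turn total [ 0.04 -0.   -0.05]  shift in present axes [-0.07 -1.29 -0.13]  shift in final axes [-0.06 -1.29 -0.13] world mm [38.5 -4.   3.8]
```

```bash
python3 -m jog '-0.08 -0.1 -0.13 0 0 -0.05 -1;0 0 0 0 0 0 -1;0 0 0 0 0 0 -1'; python3 plan.py 0.4923 -0.4169 0.085 -98.7
```

```text
time: 30.88
eef_pos: [0.4549, -0.4107, 0.0854]
ee_rot: [-0.651, 0.759, 0.003, -0.002]
wrist_force: [-0.7, 0.4, -3.1]
width: 0.0175
t 30.88 pos [ 0.4549 -0.4107  0.0854] yaw -98.79 tilt [-0.38  0.09] width 0.0175 F [-0.7  0.4 -3.1]
turn total [ 0.06  0.   -0.01]  shift in present axes [ 0.01 -1.26  0.01]  shift in final axes [ 0.02 -1.26  0.01] world mm [37.4 -6.2 -0.4]
```

```bash
python3 -m jog '0 -0.3 -0.03 0.05 0 0 -1;0 -0.3 -0.03 0 0 0 -1;0 0 0 0 0 0 -1;0 0 0 0 0 0 -1'; python3 plan.py 0.4923 -0.4169 0.085 -98.7
```

```text
time: 31.22
eef_pos: [0.4735, -0.4141, 0.088]
ee_rot: [-0.65, 0.76, 0.0, -0.0]
wrist_force: [-0.4, 1.2, -3.6]
width: 0.0171
t 31.22 pos [ 0.4735 -0.4141  0.088 ] yaw -98.86 tilt [-0.05  0.01] width 0.0171 F [-0.4  1.2 -3.6]
turn total [ 0.01  0.   -0.03]  shift in present axes [-0.   -0.64  0.1 ]  shift in final axes [-0.   -0.64  0.1 ] world mm [18.8 -2.8 -3. ]
```

```bash
python3 -m jog '0 -0.3 0.06 0 0 -0.03 -1;0 -0.3 0 0 0 0 -1;0 0 0 0 0 0 -1;0 0 0 0 0 0 -1'; python3 plan.py 0.4923 -0.4169 0.0797 -98.7
```

```text
time: 31.55
eef_pos: [0.4927, -0.4172, 0.0854]
ee_rot: [-0.652, 0.758, 0.001, -0.001]
wrist_force: [-0.0, -0.3, -1.7]
width: 0.0177
t 31.55 pos [ 0.4927 -0.4172  0.0854] yaw -98.66 tilt [-0.14  0.02] width 0.0177 F [-0.  -0.3 -1.7]
turn total [0.02 0.   0.01]  shift in present axes [-0.01  0.01  0.19]  shift in final axes [-0.01  0.02  0.19] world mm [-0.4  0.3 -5.7]
```

Home; lower onto the plate.

```bash
python3 -m jog '0 0 0.14 0 0 0 -1;0 0 0.05 0 0 0 -1;0 0 0 0 0 0 -1'; python3 plan.py 0.4923 -0.4169 0.0797 -98.7; python3 -m jog '0 0 0.06 0 0 0 -1;0 0 0.04 0 0 0 -1';python3 plan.py 0.4923 -0.4169 0.0797 -98.7
```

```text
time: 31.8
eef_pos: [0.4924, -0.4172, 0.08]
ee_rot: [-0.652, 0.758, 0.001, -0.001]
wrist_force: [-0.6, 0.8, -0.5]
width: 0.0173
t 31.80 pos [ 0.4924 -0.4172  0.08  ] yaw -98.66 tilt [-0.18  0.04] width 0.0173 F [-0.6  0.8 -0.5]
turn total [0.03 0.   0.01]  shift in present axes [-0.01  0.01  0.01]  shift in final axes [-0.01  0.01  0.01] world mm [-0.1  0.3 -0.3]
time: 31.97
eef_pos: [0.4924, -0.4173, 0.0799]
ee_rot: [-0.652, 0.759, 0.001, -0.001]
wrist_force: [-1.8, 1.4, 2.0]
width: 0.0173
t 31.97 pos [ 0.4924 -0.4173  0.0799] yaw -98.68 tilt [-0.13  0.04] width 0.0173 F [-1.8  1.4  2. ]
turn total [0.02 0.   0.  ]  shift in present axes [-0.01  0.01  0.01]  shift in final axes [-0.01  0.01  0.01] world mm [-0.1  0.4 -0.2]
```

```bash
python3 -m jog '0 0 0 0 0 0 -0.6;0 0 0 0 0 0 -0.4;0 0 0 0 0 0 -0.2;0 0 0 0 0 0 -0.1;0 0 0 0 0 0 -0.1;0 0 0 0 0 0 -0.1;0 0 -0.3 0 0 0 -0.1;0 0 -0.8 0 0 0 -0.1;0 0 -1 0 0 0 -0.1;0 0 -1 0 0 0 -0.1;0 0 0 0 0 0 -0.1;0 0 0 0 0 0 -0.1'; python3 plan.py 0.4923 -0.4169 0.0797 -98.7; python3 snap.py w17;python3 meas.py w17 .108 .125 .4 .65 -.5 -.2; python3 meas.py w17 .0735 .08 .4 .65 -.5 -.2; python3 snap.py s17 scene; python3 snap.py t17 top; python3 meas.py t17 .1 .125 .4 .65 -.5 -.2; python3 meas.py t5 .1 .125 .4 .65 -.5 -.2
```

```text
time: 32.97
eef_pos: [0.4936, -0.418, 0.1789]
ee_rot: [-0.651, 0.759, -0.001, -0.0]
wrist_force: [-0.4, 0.1, -0.1]
width: 0.0386
t 32.97 pos [ 0.4936 -0.418   0.1789] yaw -98.71 tilt [ 0.05 -0.08] width 0.0386 F [-0.4  0.1 -0.1]
turn total [-0.01 -0.01 -0.  ]  shift in present axes [-0.03  0.05  3.31]  shift in final axes [-0.03  0.05  3.31] world mm [ -1.3   1.1 -99.2]
32.9667 [ 0.4936 -0.418   0.1789]
bar (array([ 553.4, -426.2]), array([34.2, 33. ]), 81.3) z [0.0507 0.052  0.053 ]
bar (array([ 576.7, -270.9]), array([56.5, 32.3]), 81.9) z [0.0456 0.0517 0.053 ]
bar (array([ 461.5, -267.6]), array([28.8, 53.9]), 82.3) z [0.0502 0.0518 0.0529]
bar (array([ 438. , -408.7]), array([25.9, 48.1]), 81.6) z [0.0507 0.0517 0.0528]
top [243, 199, 24, 25, 535] (array([ 491.9, -417. ]), array([17.9, 18.5]), 81.6) z 0.1159
top [65, 200, 30, 25, 600] (array([ 512.7, -274.9]), array([19.5, 19. ]), 79.9) z 0.1156
bar (array([ 553.4, -426.2]), array([34.2, 33. ]), 81.3) z [0.0507 0.052  0.053 ]
bar (array([ 576.7, -270.9]), array([56.5, 32.3]), 81.9) z [0.0456 0.0517 0.053 ]
bar (array([ 461.5, -267.6]), array([28.8, 53.9]), 82.3) z [0.0502 0.0518 0.0529]
bar (array([ 438. , -408.7]), array([25.9, 48.1]), 81.6) z [0.0507 0.0517 0.0528]
top [236, 179, 39, 34, 607] (array([ 493.4, -417.5]), array([35. , 31.6]), 81.3) z 0.076
top [84, 180, 38, 37, 573] (array([ 513.4, -277.6]), array([35.6, 30. ]), 18.9) z 0.0759
33.0167 [ 0.4942 -0.4187  0.1796]
33.0667 [ 0.4937 -0.4183  0.1784]
top [336, 199, 7, 7, 46] (array([ 511.8, -275.1]), array([17.6, 17.6]), 81.3) z 0.1157
top [384, 206, 8, 7, 45] (array([ 491. , -418.5]), array([18.7, 17.5]), 84.2) z 0.1154
top [336, 199, 7, 7, 46] (array([ 511.9, -275.2]), array([18., 17.]), 81.1) z 0.1152
```

View pics/w17.png

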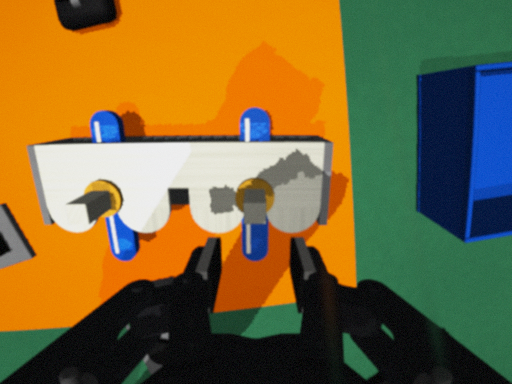

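View pics/s17.png

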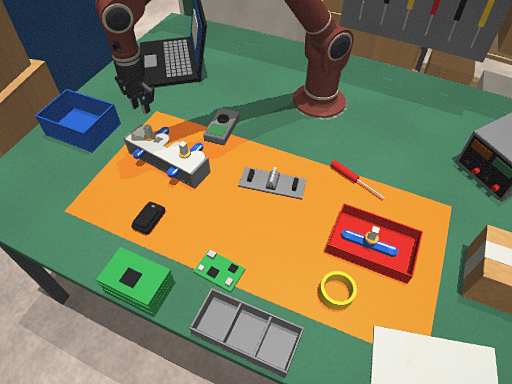

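```bash
python3 -c "
from cell import job
print(job.finish_job())"
```

```text
the job is handed in; nothing more can be done
None
```

Both rotors were tested one at a time and put away, and the job is handed in at about 33 s of the 72 s allowed. `finish_job` gave no verdict.

- **First rotor (the one nearer the rack):** set with the edge in its notch and let go, it tipped to a measured 10.7° and stayed there (about 12° was expected). I put it in the red bin, where the wrist picture shows it lying flat in the middle, with its bar top 16 mm above the bench.
- **Second rotor (the one nearer the bin):** set the same way, it stayed within 0.3° of level in two looks about half a second apart. I slid it neck-first into slot 0. Its stub sits within about 1 mm of the home point I worked out from the pictures, with the stub top at 116 mm and the bar top at 52 mm. Both heights mean the flange is resting on the plate.

In the top camera, the rotor already in the rack was in the same place after the insertion as before it, to about 0.1 mm. By eye the bystanders in the final scene picture are where they started; I did not measure them. The gripper was open and about 100 mm clear above the rack at the end.

While moving towards the rack the bar briefly touched the underside of the plate, by a few newtons; I lowered it a few millimetres before going on. No check failed.

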